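# Enable the RF test console with its interlock key

## Task

Put the flat-bladed interlock key into the key lock on the sloping console and push it fully home, then turn it clockwise a quarter turn, to its stop, and leave it there in the lock. You will have to let go of it in between and take it again another way. Leave the round-bladed key and the other things on the bench where they are.

Things in the scene. Friction and masses are not known exactly. Their poses are not given: they have to be found in the camera images.
- key: The flat-bladed steel key, 156 mm long, lying flat, 16 mm thick. Origin in the middle of its straight shank, at mid thickness (8 mm above the bench). x runs along the key to the blade tip, y across its width, z through its thickness. Shank 20 mm wide (y) from x = -28 to 27.5 mm; collar, the stop, 30 mm wide, from 27.5 to 35.5 mm. About 0.18 kg, balanced near the origin.
- key_tip (a point): Centre of the end of the flat key's blade, at x = 75.5 mm on the key; axes as the key's. The blade, from x = 35.5 to 75.5 mm, is 18 mm wide (y) and 10 mm thick (z), its last 8 mm stepped down to 15 by 7 mm. It fits either way up.
- key_bow (a point): Centre of the flat key's round bow, a disc of 56 mm diameter and 16 mm thick (z), at x = -52.5 mm on the key; axes as the key's.
- spare_key: A second steel key with the same bow, shank and collar but a round blade of 16 mm diameter and 40 mm length; it does not fit. Origin and axes as the first key. Leave it alone.
- console: Grey console fixed to the bench, 260 mm wide (y), 175 mm deep (x). Origin under its middle at bench level; its front looks along its -x, away from the robot. Its sloping face is 200 by 260 mm, the normal 35 degrees from vertical, leaning to the front; 53 mm above the bench at the front edge, 167 mm at the back, 110 mm in the middle, where the lock is.
- keyhole (a point): Middle of the slot's mouth in the lock plug, level with the face. z points straight out of the face; the key goes in along -z until its collar rests on the plug, tip 40 mm deep. Slot 20 mm along y, 12 mm along x, 46 mm deep, 3 mm chamfer; x and y turn with the plug. With the lock at 0, y is level and x points up the slope. A fixed ring of 50 mm bore stands 4 mm proud round it.
- lock (a joint): Turn of the lock plug in rad, growing clockwise as seen from outside, facing the sloping face (about the keyhole's -z). Starts between -0.2 and 0.2 (slot about level), stops at 1.6 (slot pointing up the slope); stiff, stays where it is left.
- filter_box: Loose aluminium box, 75 by 45 by 24 mm, with a brass connector at each end (103 mm over them); bystander. Origin under its middle, x along it.
- label_roll: Loose roll of paper labels, 100 mm diameter, 50 mm high, standing on its end; bystander. Origin under its middle.
- magnifier: Loose black magnifying glass, lens ring 90 mm diameter, 12 mm thick, handle 90 mm towards -x; bystander. Origin under the lens's middle.
- bottle: Loose upright clear bottle, 60 mm diameter, 160 mm high; bystander. Origin under its middle.
- screwdriver: Loose screwdriver lying on the bench; bystander.
Things that resemble listed ones, but are neither listed nor needed, are in the scene too. Leave any orange, purple or red look-alike of the key alone.

How it is judged:
By the outcome, as a careful person would: the job done as asked, in the order asked, and still so for the second after the job is handed in, with the robot touching nothing.
It also fails if it takes over 61 s, if anything falls off the work surface, if the arm or the gripper's body presses on something with over 40 N, if the wrist force passes 120 N, or if a joint passes its speed limit or range.

## Robot

A 6-joint arm with a two-finger parallel gripper is mounted at the origin on the work surface. World frame = base frame: x ahead of the robot, y to its left, z up, the work surface at z = 0. Lengths are in m, angles in rad, forces in N, time in s.
With the tool pointing down it reaches from about 0.325 to 0.85 m from the base axis. Payload 15.5 kg.
Tool frame: the origin (TCP) lies midway between the tips of the shut fingers; the grasp point (between the pads) lies 19 mm behind it (arm.grip_depth is the z of the grasp point in the tool frame, in m); z points along the fingers, y is the line along which they close (so a half turn about z gives the same grasp; the last joint's range is limited). The gripper opens to 91 mm and grips with 3 to 60 N. Pads are 32 mm wide; open, the fingers measure 118 mm over their backs; the gripper's body (76 mm by 178 mm) begins 60 mm behind the grasp point.
Start: joints at [-1.401, 0.494, 1.345, -0, 1.302, -0.096], TCP at [0.164, -0.603, 0.214] pointing down, gripper open.
Joint ranges: [-2.91, 2.91], [-0.82, 2.16], [0.22, 2.67], [-1.22, 4.37], [0.12, 2.79], [-3.08, 3.08]. Speed limits (rad/s): [1.89, 1.89, 2.57, 3.01, 3.01, 3.01].

## Interface

Orientations are given as [roll, pitch, yaw] about the fixed x, y, z axes, in that order (R = Rz(yaw) Ry(pitch) Rx(roll)).
In Python, from bench import arm gives the robot as it stands. The module is installed in compiled form; this text tells all that it offers.
- The arm moves only by the shell command python3 -m crank 'ROWS'. ROWS is JSON, a list of rows, each a list of 3 entries, a list of its own where there are three numbers: the shift along the tool's x, y, z in cm, then the turn about the tool's z in rad, then the closure, from -1 (fully open) to 1 (shut). A call has 1 to 12 rows; each row shifts and turns the commanded pose from where the row before left it, along the tool's axes as they then stand; what a row does not reach is not made up. A row lasts 1/8 s, in which the tool goes at most 62.5 mm and 10.7 degrees, less where a joint would pass 70% of its speed; a pose out of reach is approached as far as the arm can. A call with a gripper value outside its range is refused whole. The fingers move at their own pace and stop on an object; the grip force is fixed at half the most. Time passes only in rows, so rows that do not move let the fingers close. It gives the time, the measured TCP pose, the force, the opening and the grip force at its end, in the units of the state.
- arm.get_state(): the state, without advancing time (a new reading comes with each control period).
- arm.camera(name): name is "side" or "top" or "wrist"; returns (picture, depth): 384x512x3 uint8, blue, green, red; 384x512 float32, m along the optical axis (not along the pixel's ray), 0 where there is no reading.
- arm.get_calibration(name): a dict with "fov_y" (degrees; the focal length in pixels is half the picture's height over the tangent of half this angle, whatever the lens; pixels are square), "cx", "cy" (the principal point, pixels), "R" (3x3) and "t" (3): a world point X has camera coordinates R X + t. Camera axes: x right, y down, z forward; pixel columns grow to the right and rows downward; lengths in m; the calibration is good to about 2 mm. A picture is of the moment at which its call begins: read the wrist's pose just before it. get_calibration takes no time and is no camera call; for the wrist camera it gives the pose at the moment of the call.
- arm.finish_job(): hands the job in; it is judged then, once.
The state is a dict: "time": time; "joint_positions": joint angles; "dq": joint speeds; "tau": joint torques, N m; "tool_pos": TCP position; "tool_rot": TCP orientation; "contact_force": force on the tool from outside, world axes, zero at the start; "ft_torque": the same for the moment, N m; "finger_gap": finger opening in m; "grip_force": force on a finger pad.
Only numpy, scipy, OpenCV 4.12 (cv2) and the standard library are available. Lean on these libraries where they do the work, as an engineer would, in place of code of your own. Each camera call takes 0.05 s, during which the arm holds its last target. There are 200 camera calls.

## Working session

There is one attempt and no reset: what is moved stays moved. The work goes in short steps, Python scripts to look and compute and a shell command to move; the robot and the scene stay as the last step left them, time stands still between calls to the robot, and variables do not carry over. Pictures are saved under pics/ and viewed, at most 10 in all, crops included, and the job is handed in when it is done.

```bash
mkdir -p pics; ls; cat > h.py <<'E'
import numpy as np, cv2
from bench import arm
from scipy.spatial.transform import Rotation as Ro
def cam(n):
    c=arm.get_calibration(n); p,d=arm.camera(n)
    f=p.shape[0]/2/np.tan(np.radians(c['fov_y'])/2)
    return p,d,dict(R=np.array(c['R']),t=np.array(c['t']),cx=c['cx'],cy=c['cy'],f=f,raw=c)
def ray(c,u,v):
    uv=np.atleast_2d(np.c_[u,v]).astype(float)
    d=np.c_[(uv[:,0]-c['cx'])/c['f'],(uv[:,1]-c['cy'])/c['f'],np.ones(len(uv))]@c['R']
    return -c['R'].T@c['t'],d
def onz(c,u,v,z):
    o,d=ray(c,u,v); return o+d*((z-o[2])/d[:,2])[:,None]
def bydepth(c,u,v,dep):
    o,d=ray(c,u,v); return o+d*np.atleast_1d(dep)[:,None]
def proj(c,X):
    q=np.atleast_2d(X)@c['R'].T+c['t']; return np.c_[c['cx']+c['f']*q[:,0]/q[:,2],c['cy']+c['f']*q[:,1]/q[:,2]]
E
python3 - <<'E'
from h import *
import pickle
np.set_printoptions(precision=4,suppress=True)
ims=[]
for n in ("top","side"):
    p,d,c=cam(n); pickle.dump((p,d,c),open(n+'.pkl','wb')); cv2.imwrite(f'pics/{n}0.png',cv2.resize(p,(800,600),interpolation=cv2.INTER_CUBIC)); print(n,c['raw'])
print(arm.get_state(), arm.grip_depth)
E
```

```text
pics
top {'fov_y': 43.13324898082387, 'cx': 248.12074292162114, 'cy': 190.52589505411845, 'R': array([[ 0.0044, -1.    ,  0.0066],
       [-0.9932, -0.0051, -0.116 ],
       [ 0.116 , -0.006 , -0.9932]]), 't': array([-0.0026,  0.5303,  1.6888])}
side {'fov_y': 52.24157435746233, 'cx': 254.83828502180825, 'cy': 195.1565983026045, 'R': array([[-0.7584, -0.6517,  0.0059],
       [-0.4939,  0.5689, -0.6576],
       [ 0.4253, -0.5016, -0.7533]]), 't': array([0.3806, 0.3051, 1.2304])}
{'time': 0.1, 'joint_positions': array([-1.4005,  0.4941,  1.346 ,  0.    ,  1.3025, -0.0955]), 'dq': array([ 0.0013, -0.0004, -0.002 , -0.0013, -0.0008, -0.0013]), 'tau': array([ -0.0006, -88.0238, -38.2542,   0.0708,   0.0484,  -0.    ]), 'tool_pos': array([ 0.1641, -0.6027,  0.2134]), 'tool_rot': array([-3.1406, -0.0001,  0.2658]), 'contact_force': array([0.0993, 0.192 , 0.1994]), 'ft_torque': array([-0.0116,  0.0161,  0.0205]), 'grip_force': 0.0, 'finger_gap': 0.09132196460576618} -0.0188
```

View pics/top0.png

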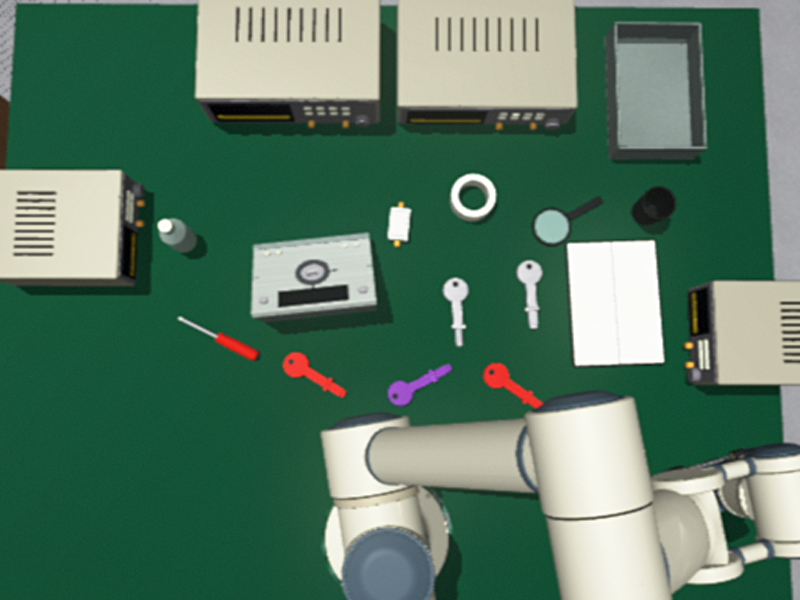

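View pics/side0.png

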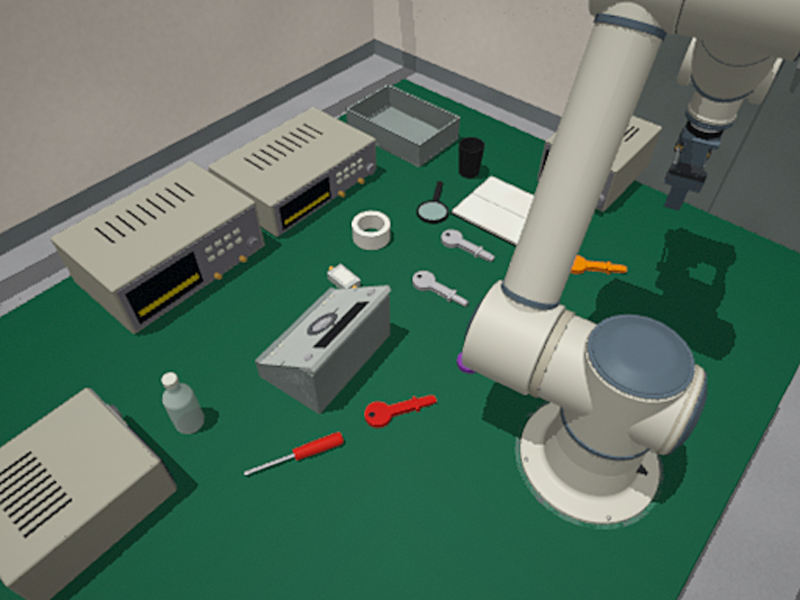

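The top view shows two steel keys, with bows at about (456,290) and (530,272) and tips toward the robot. The console lock is at (315,272). The side view confirms that the console's high back faces the robot, so its face slopes away. Next I'll measure these.

```bash
python3 - <<'E'
from h import *
import pickle
np.set_printoptions(precision=4,suppress=True)
p,d,c=pickle.load(open('top.pkl','rb'))
s=.64
def at(u,v): 
    return bydepth(c,[u],[v],[d[int(round(v)),int(round(u))]])[0]
# gray key masks
hsv=cv2.cvtColor(p,cv2.COLOR_BGR2HSV)
m=((hsv[...,1]<60)&(hsv[...,2]>90)).astype(np.uint8)
n,l,st,ce=cv2.connectedComponentsWithStats(m)
for i in range(1,n):
    if 80<st[i,4]<900:
        v,u=np.where(l==i); P=onz(c,u,v,.016)[:,:2]; mu=P.mean(0); w,V=np.linalg.eigh(np.cov((P-mu).T)); a=V[:,1]; q=(P-mu)@a
        print(st[i],mu,'axis',np.degrees(np.arctan2(a[1],a[0])),'ext',q.min(),q.max(),'len',np.ptp(q),'ends',mu+a*q.min(),mu+a*q.max())
# face plane
for n_ in('top','side'):
    p,d,c=pickle.load(open(n_+'.pkl','rb'))
    R=(250,380,320,300) if n_=='top' else None
    if n_=='top': u,v=np.meshgrid(np.arange(166,236),np.arange(160,194))
    else: u,v=np.meshgrid(np.arange(180,240),np.arange(188,235))
    u,v=u.ravel(),v.ravel(); X=bydepth(c,u,v,d[v,u]); X=X[(d[v,u]>0)&(X[:,2]>.05)]
    for _ in range(6):
        A=np.c_[X[:,:2],np.ones(len(X))]; k=np.linalg.lstsq(A,X[:,2],rcond=None)[0]; r=X[:,2]-A@k; X=X[abs(r)<max(.004,2*r.std())]
    nn=np.array([-k[0],-k[1],1]); nn/=np.linalg.norm(nn); print(n_,len(X),r.std(),'n',nn,'tilt',np.degrees(np.arccos(nn[2])),'yaw',np.degrees(np.arctan2(nn[1],nn[0])),'k',k,X.min(0),X.max(0))
E
```

```text
[288 111  30  31 520] [ 0.7712 -0.1959] axis 146.5639372579012 ext -0.055380106530534934 0.05796832195251711 len 0.11334842848305204 ends [ 0.8174 -0.2264] [ 0.7228 -0.164 ]
[ 80 122   6  21  98] [0.7422 0.5987] axis -179.341340519959 ext -0.036737934043665765 0.03713644641446513 len 0.0738743804581309 ends [0.779  0.5991] [0.7051 0.5983]
[248 132  15  23 299] [ 0.7051 -0.0249] axis 175.48465305753467 ext -0.04005202101450886 0.03939957262714033 len 0.07945159364164919 ends [ 0.745 -0.028] [ 0.6658 -0.0218]
[342 134  22  22 389] [ 0.7012 -0.3774] axis 71.85367417755465 ext -0.04025696709289861 0.0404553876963567 len 0.08071235478925531 ends [ 0.6887 -0.4157] [ 0.7138 -0.339 ]
[101 140  19  18 251] [0.6856 0.4993] axis 51.60646721951037 ext -0.033361735399870085 0.037286784615840354 len 0.07064852001571044 ends [0.6648 0.4731] [0.7087 0.5285]
[330 166  17  45 421] [ 0.5558 -0.3258] axis -176.73376224754148 ext -0.06697011626821456 0.09213630027771029 len 0.15910641654592483 ends [ 0.6227 -0.322 ] [ 0.4638 -0.3311]
[283 177  17  45 405] [ 0.5166 -0.1565] axis -176.07649932866045 ext -0
[... 267 characters left out ...]
 ]
[443 217  12  27 186] [ 0.3973 -0.7133] axis 166.7506726051694 ext -0.0454172298291285 0.05168987773991947 len 0.09710710756904797 ends [ 0.4415 -0.7237] [ 0.347  -0.7014]
[233 351  20  13  88] [-0.0391  0.0212] axis 114.0344056040576 ext -0.03630049611689366 0.034021400867306296 len 0.07032189698419997 ends [-0.0243 -0.0119] [-0.0529  0.0523]
top 2037 0.0027177118357085165 n [0.5763 0.0621 0.8148] tilt 35.428318675740535 yaw 6.15070119284697 k [-0.7073 -0.0762  0.5301] [0.5058 0.0435 0.058 ] [0.6337 0.2881 0.1689]
side 1540 0.0023417084375508554 n [0.5604 0.0631 0.8258] tilt 34.330868739352894 yaw 6.420066157182941 k [-0.6787 -0.0764  0.5154] [0.4802 0.0554 0.0545] [0.6718 0.2958 0.1698]
```

```bash
cat >> h.py <<'E'
def tool():
    s=arm.get_state(); return np.array(s['tool_pos']),Ro.from_euler('xyz',s['tool_rot']).as_matrix(),s
def go(target,yaw=None):
    "cm shift in tool axes to reach the target, and turn about tool z to get tool yaw"
    p,R,s=tool(); y=s['tool_rot'][2]
    dt=None if yaw is None else -((yaw-y+np.pi)%(2*np.pi)-np.pi)
    return np.round((np.array(target)-p)@R*100,2),dt
E
python3 - <<'E'
from h import *
np.set_printoptions(precision=4,suppress=True)
p,R,s=tool(); c=arm.get_calibration('wrist'); Rc=np.array(c['R']);C=-Rc.T@np.array(c['t'])
print('cam in tool',(C-p)@R,'optical axis in tool',Rc[2]@R,'img x',Rc[0]@R,c['fov_y'],c['cx'],c['cy'])
print(go([.45,-.24,.30],0.0))
E
```

```text
cam in tool [ 0.0655 -0.0003 -0.1726] optical axis in tool [-0.2388  0.0008  0.9711] img x [-0.0002  1.     -0.0008] 70.56605811932535 251.88789402722855 190.35440579627206
(array([ 37.11, -27.5 ,  -8.62]), np.float64(0.26577632431570475))
```

```bash
python3 -m crank '[[[4.6,-3.4,-1.1],0,-1],[[4.6,-3.4,-1.1],0,-1],[[4.6,-3.4,-1.1],0,-1],[[4.6,-3.4,-1.1],0,-1],[[4.7,-3.5,-1.1],0,-1],[[4.7,-3.5,-1.1],0,-1],[[4.7,-3.5,-1.1],0,-1],[[4.6,-3.4,-1.1],0,-1],[[0,0,0],0.13,-1],[[0,0,0],0.136,-1]]'
python3 - <<'E'
from h import *
import pickle
x=cam('wrist'); pickle.dump(x,open('w1.pkl','wb')); cv2.imwrite('pics/w1.png',cv2.resize(x[0],(800,600),interpolation=cv2.INTER_CUBIC)); print(tool()[0],tool()[2]['tool_rot'])
E
```

```text
time: 1.35
tool_pos: [0.4503, -0.2394, 0.3018]
tool_rot: [-3.141, 0.0, -0.003]
contact_force: [0.8, -0.3, 0.4]
finger_gap: 0.0912
grip_force: 0.0
[ 0.45003538 -0.23970287  0.30171873] [-3.14133157e+00  4.02360007e-04 -1.07577255e-02]
```

View pics/w1.png

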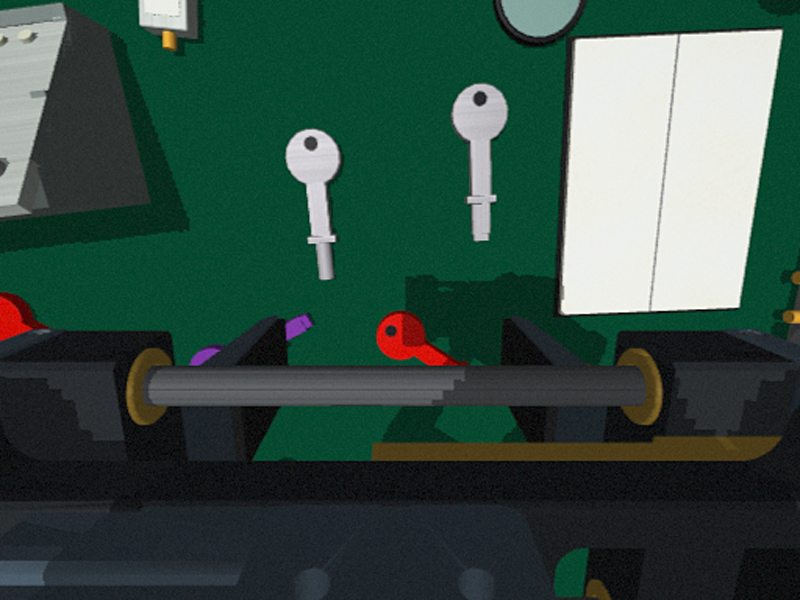

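The right-hand steel key (bow about (480,112), blade end about (481,237)) has a wide flat blade with a stepped tip. The left one (blade about (325,262)) shows round shading. So the flat key is the right one, at y of about -0.32.

```bash
python3 - <<'E'
from h import *
import pickle
np.set_printoptions(precision=4,suppress=True)
p,d,c=pickle.load(open('w1.pkl','rb'))
hsv=cv2.cvtColor(p,cv2.COLOR_BGR2HSV)
m=((hsv[...,1]<60)&(hsv[...,2]>110)).astype(np.uint8); m[220:]=0
n,l,st,ce=cv2.connectedComponentsWithStats(m)
for i in range(1,n):
    x,y,w,h,a=st[i]
    if a>800 and 150<x<330 and w<60:
        v,u=np.where(l==i); P=onz(c,u,v,.016)[:,:2]
        # width profile along x
        mu=P.mean(0); w_,V=np.linalg.eigh(np.cov((P-mu).T)); a=V[:,1]; a=a*np.sign(a[0]); b=np.array([-a[1],a[0]]); q=(P-mu)@a; r=(P-mu)@b
        sh=(q<.02)&(q>-.04)
        k=np.polyfit(q[(q>-.085)&(q<.06)],r[(q>-.085)&(q<.06)],1)
        prof=[(round(t*1000),round(1000*np.ptp(r[abs(q-t)<.002]),1)) for t in np.arange(q.min()+.003,q.max(),.008)]
        th=np.arctan2(a[1],a[0]); bow=P[q>q.max()-.056]
        (cc,rad)=cv2.minEnclosingCircle((bow*1e4).astype(np.float32))
        print(st[i],'len',np.ptp(q),'yaw',th,'k',k,'bow',np.array(cc)/1e4,rad/1e4,'tipend',mu+a*q.min(),'bowfar',mu+a*q.max()); print(prof)
E
```

```text
[321   0  50  24 885] len 0.07287879624277188 yaw 1.561238427782195 k [ 0. -0.] bow [ 0.681  -0.3709] 0.030580343627929687 tipend [ 0.6809 -0.4158] bowfar [ 0.6816 -0.3429]
[(-33, np.float64(13.2)), (-25, np.float64(22.5)), (-17, np.float64(26.5)), (-9, np.float64(29.2)), (-1, np.float64(29.2)), (7, np.float64(29.2)), (15, np.float64(26.5)), (23, np.float64(22.5)), (31, np.float64(15.8))]
[ 289   53   36  101 1794] len 0.154829727902037 yaw 0.05998178632797424 k [ 0.0003 -0.    ] bow [ 0.5935 -0.326 ] 0.028418521118164064 tipend [ 0.467 -0.334] bowfar [ 0.6216 -0.3247]
[(-91, np.float64(15.1)), (-83, np.float64(18.4)), (-75, np.float64(18.3)), (-67, np.float64(18.3)), (-59, np.float64(18.2)), (-51, np.float64(29.6)), (-43, np.float64(18.0)), (-35, np.float64(18.0)), (-27, np.float64(19.5)), (-19, np.float64(19.4)), (-11, np.float64(19.4)), (-3, np.float64(19.3)), (5, np.float64(19.2)), (13, np.float64(38.1)), (21, np.float64(49.0)), (29, np.float64(53.5)), (37, np.float64(54.9)), (45, np.float64(51.5)), (53, np.float64(40.4))]
[ 183   82   35   97 1623] len 0.15543109160203733 yaw 0.06719496747376927 k [ 0.0001 -0.    ] bow [ 0.5515 -0.1558] 0.028717254638671873 tipend [ 0.4248 -0.1646] bowfar [ 0.5799 -0.1542]
[(-94, np.float64(13.9)), (-86, np.float64(12.3)), (-78, np.float64(14.0)), (-70, np.float64(12.2)), (-62, np.float64(13.9)), (-54, np.float64(28.9)), (-46, np.float64(20.4)), (-38, np.float64(18.9)), (-30, np.float64(20.3)), (-22, np.float64(20.0)), (-14, np.float64(19.9)), (-6, np.float64(20.0)), (2, np.float64(19.7)), (10, np.float64(36.0)), (18, np.float64(47.4)), (26, np.float64(55.0)), (34, np.float64(53.5)), (42, np.float64(51.4)), (50, np.float64(43.3)), (58, np.float64(20.7))]
```

```bash
python3 -c "
from h import *
print(go([.5935,-.326,.08],.06))"
```

```text
(array([14.45,  8.48, 22.16]), np.float64(-0.07075772545180259))
```

```bash
python3 -m crank '[[[3.6,2.1,4.5],0,-1],[[3.6,2.1,4.5],0,-1],[[3.6,2.1,4.5],0,-1],[[3.6,2.1,4.5],0,-1],[[0,0,2],-0.06,-1],[[0,0,2],0,-1],[[0,0,0],0,-1]]'; python3 -c "
from h import *
print(go([.5935,-.326,.003],.06))"
```

```text
time: 2.28
tool_pos: [0.5928, -0.3238, 0.0802]
tool_rot: [-3.14, 0.003, 0.061]
contact_force: [-0.2, -0.4, -0.0]
finger_gap: 0.0911
grip_force: 0.0
(array([0.08, 0.24, 7.72]), np.float64(0.0011999338172654639))
```

```bash
python3 -m crank '[[[0.1,0.2,2.5],0,-1],[[0,0,2.5],0,-1],[[0,0,1.7],0,-1],[[0,0,0.9],0,-1],[[0,0,0],0,1],[[0,0,0],0,1],[[0,0,0],0,1],[[0,0,0],0,1],[[0,0,0],0,1]]'
```

```text
time: 3.4
tool_pos: [0.5952, -0.3264, 0.0064]
tool_rot: [3.141, -0.001, 0.06]
contact_force: [-0.6, 0.5, 5.5]
finger_gap: 0.0551
grip_force: 30.0
```

```bash
python3 -m crank '[[[0,0,-1.5],0,1],[[0,0,-2.5],0,1],[[0,0,-2.5],0,1],[[0,0,-2.5],0,1],[[0,0,-2],0,1],[[0,0,0],0,1]]'; python3 - <<'E'
from h import *
p,d,c=cam('side'); X,R,s=tool()
u,v=proj(c,X)[0]; print(u,v,X)
u,v=int(u),int(v); a=p[max(0,v-90):v+90,max(0,u-120):u+120]; cv2.imwrite('pics/s1.png',cv2.resize(a,(800,600),interpolation=cv2.INTER_CUBIC))
E
```

```text
time: 4.15
tool_pos: [0.5958, -0.3267, 0.118]
tool_rot: [3.14, -0.003, 0.06]
contact_force: [-0.4, 0.6, -2.3]
finger_gap: 0.055
grip_force: 30.0
290.6406782648978 132.08994481807747 [ 0.59521463 -0.3263374   0.1165625 ]
```

View pics/s1.png

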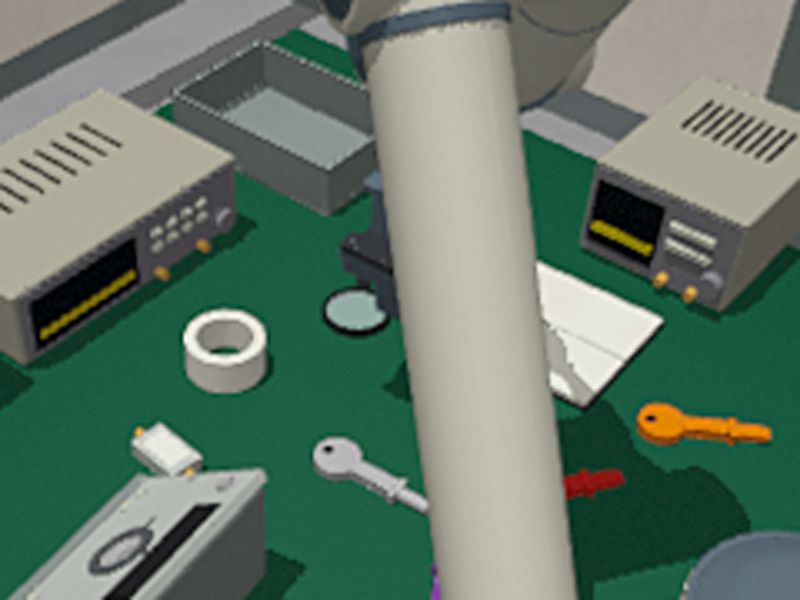

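The arm hides the held key in this side view. I'll move above the lock, where the side camera has a clear line of sight.

```bash
python3 -m crank '[[[0,-2,-6],0,1],[[-1,-4,-6],0,1],[[-1,-5,-5],0,1],[[-1,-5,-4],0,1],[[-1,-5,-2.3],-0.05,1],[[-1,-5,0],0,1],[[-1,-5,0],0,1],[[-1,-5,0],0,1],[[-1,-5,0],0,1],[[-1,-5,0],0,1],[[-1,-4.4,0],0,1],[[0,0,0],0,1]]'; python3 - <<'E'
from h import *
import pickle
p,d,c=cam('side'); X,R,s=tool(); x=cam('wrist'); pickle.dump(x,open('w2.pkl','wb')); pickle.dump((p,d,c),open('s2.pkl','wb'))
u,v=proj(c,X)[0]; print(u,v,X,s['tool_rot'],s['contact_force'],s['ft_torque'])
u,v=int(u),int(v); a=p[max(0,v-60):v+60,max(0,u-70):u+70]; 
cv2.imwrite('pics/s2.png',np.hstack([cv2.resize(a,(400,343),interpolation=cv2.INTER_CUBIC),cv2.resize(x[0],(400,343))]))
E
```

```text
time: 5.7
tool_pos: [0.4531, 0.1552, 0.3312]
tool_rot: [-3.141, 0.002, 0.113]
contact_force: [1.3, -1.2, -2.4]
finger_gap: 0.0544
grip_force: 30.0
232.76357900602832 177.5381322538134 [0.45376394 0.15383791 0.33127417] [3.14135119e+00 1.40636355e-03 1.12300055e-01] [-0.12604129 -0.08630646 -2.42683896] [-0.01819469 -0.07076936 -0.00975046]
```

View pics/s2.png

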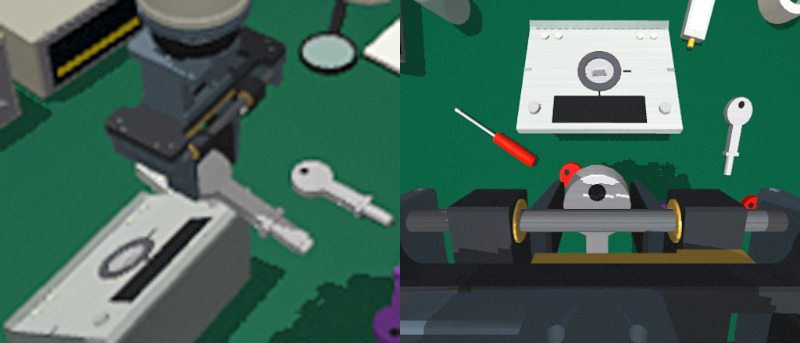

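The wrist view shows the lock ring at about (598,72) in the right panel with a slot in it. In the side view the key is held by its bow and sags a little, tip at about (305,243). I'll quantify both.

```bash
python3 - <<'E'
from h import *
import pickle
np.set_printoptions(precision=4,suppress=True)
p,d,c=pickle.load(open('s2.pkl','rb'))
o,r=ray(c,268.8,202); r=r[0]; B=np.array([.4535,.1545,.331]); yaw=.112
nrm=np.array([-np.sin(yaw),np.cos(yaw),0]); T=o+r*(((B-o)@nrm)/(r@nrm)); D=T-B
print('tip',T,'rel bow', D@[np.cos(yaw),np.sin(yaw),0],D[2],'tilt',np.degrees(np.arctan2(-D[2],-D@[np.cos(yaw),np.sin(yaw),0])),np.linalg.norm(D))
p,d,c=pickle.load(open('w2.pkl','rb'))
# plane of face from depth
u,v=np.meshgrid(np.arange(180,330),np.arange(35,140)); u,v=u.ravel(),v.ravel()
X=bydepth(c,u,v,d[v,u]); X=X[(d[v,u]>0)&(X[:,2]>.06)]
for _ in range(8):
    A=np.c_[X[:,:2],np.ones(len(X))]; k=np.linalg.lstsq(A,X[:,2],rcond=None)[0]; q=X[:,2]-A@k; X=X[abs(q)<max(.003,2*q.std())]
n=np.array([-k[0],-k[1],1]); n/=np.linalg.norm(n); print('plane',k,n,np.degrees(np.arccos(n[2])),np.degrees(np.arctan2(n[1],n[0])),len(X),q.std())
crop=p[40:125,195:310]; cv2.imwrite('pics/lock.png',cv2.resize(crop,(800,591),interpolation=cv2.INTER_CUBIC))
E
```

```text
tip [0.3329 0.1409 0.3074] rel bow -0.1213925123539151 -0.02355091607720644 tilt 10.979351380544442 0.12365592466061241
plane [-0.7032 -0.079   0.5305] [0.574  0.0645 0.8163] 35.284855202323314 6.411284261483208 14268 0.0008706967000579806
```

View pics/lock.png

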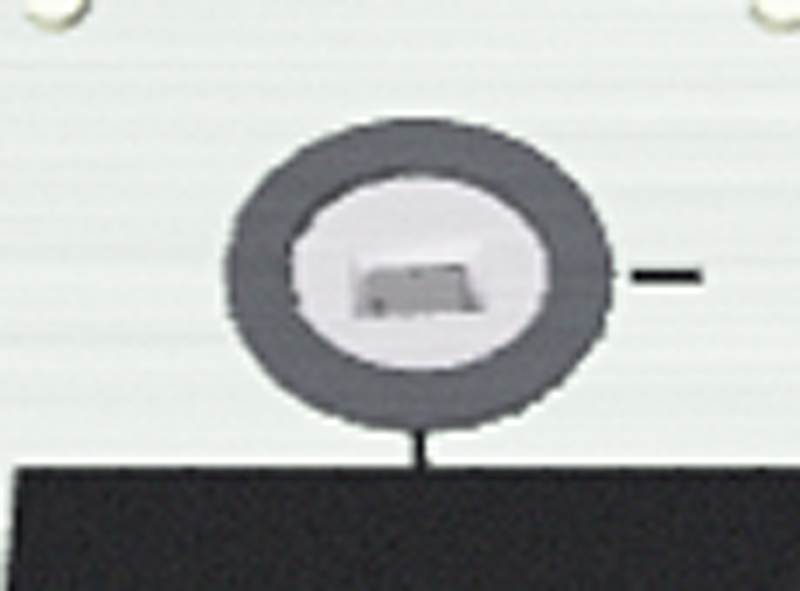

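```bash
python3 - <<'E'
from h import *
import pickle
np.set_printoptions(precision=4,suppress=True)
p,d,c=pickle.load(open('w2.pkl','rb')); s=800/115
k=np.array([-.7032,-.079,.5305]); n=np.array([.574,.0645,.8163])
yv=np.cross([0,0,1],n); yv/=np.linalg.norm(yv); u=np.cross(n,yv); 
if u[2]<0: u=-u
def hit(px,h=0):
    o,r=ray(c,195+px[0]/s-.5+.07,40+px[1]/s-.5+.07); r=r[0]; P0=np.array([0,0,k[2]])+n*h
    return o+r*(((P0-o)@n)/(r@n))
K=hit((419,275),.004); print('ring',K,'plug',hit((422,272)),'slot',hit((418,288)), 'u',u,'yv',yv)
for q in [(225,275),(613,275),(419,118),(419,432)]: print('ringpt',(hit(q,.004)-K)@np.c_[u,yv]*1000)
for q in [(372,268),(462,264),(355,316),(482,312),(352,258),(485,318)]: print('slot',(hit(q)-K)@np.c_[u,yv]*1000)
# top view cross-check of ring
m=cv2.inRange(p[40:125,195:310],(70,60,60),(130,125,120)); 
E
```

```text
ring [0.5763 0.1634 0.1172] plug [0.5778 0.163  0.1113] slot [0.5745 0.1634 0.1136] u [-0.8112 -0.0912  0.5776] yv [-0.1117  0.9937  0.    ]
ringpt [ 0.016  37.1591]
ringpt [ -0.016  -37.1688]
ringpt [-40.037   -0.1777]
ringpt [37.0445  0.1644]
slot [-5.56   9.078]
slot [-6.5664 -8.4501]
slot [ 6.2736 12.2923]
slot [  5.2884 -12.1496]
slot [-8.0588 12.9912]
slot [  6.7507 -12.702 ]
```

```bash
python3 -m crank '[[[5,0.1,0],0,1],[[5,0.1,1],0,1],[[5,0.1,2],0,1],[[5,0.1,2],0,1],[[4.7,0.1,2],0,1],[[0,0,-5],0,1],[[0,0,5],0,1],[[0,0,-5],0,1],[[0,0,5],0,1],[[0,0,-5],0,1],[[0,0,5],0,1],[[0,0,0],0,1]]'; cat > tilt.py <<'E'
from h import *
np.set_printoptions(precision=4,suppress=True)
def tilt(save=None):
    p,d,c=cam('side'); X,R,s=tool(); B=X+R@[-.002,0,-.003]; e=R[:,0]; nrm=np.array([-e[1],e[0],0])
    hsv=cv2.cvtColor(p,cv2.COLOR_BGR2HSV)
    # candidate tip points for tilts; sample brightness along key line at each tilt
    best=[]
    for th in np.radians(np.arange(-5,90,1)):
        dr=-e*np.cos(th)-np.array([0,0,np.sin(th)])
        pts=proj(c,[B+dr*q for q in np.arange(.045,.128,.003)]); px=np.round(pts).astype(int)
        w=[(hsv[v,u,1]<60)&(hsv[v,u,2]>80) for u,v in px]; best.append((np.degrees(th),np.sum(w)))
    b=np.array(best); print('TCP',X,'rot',s['tool_rot'],'tilts',b[b[:,1]>=b[:,1].max()-1][:,0],b[:,1].max(),'F',s['contact_force'],'gap',s['finger_gap'])
    if save:
        u,v=proj(c,B)[0].astype(int); a=p[max(0,v-75):v+75,max(0,u-80):u+120]; cv2.imwrite(save,cv2.resize(a,(800,600),interpolation=cv2.INTER_CUBIC))
    return c
E
python3 - <<'E'
from tilt import *
tilt('pics/t1.png')
E
```

```text
time: 7.3
tool_pos: [0.6988, 0.1731, 0.258]
tool_rot: [3.141, 0.008, 0.108]
contact_force: [-0.8, 0.4, -2.5]
finger_gap: 0.055
grip_force: 30.0
TCP [0.6998 0.1736 0.2603] rot [3.1412 0.0046 0.1085] tilts [40. 41. 42. 43. 44. 45. 46. 47. 48. 49. 50. 51. 52. 53. 54. 55. 56. 57.
 58.] 28.0 F [-1.0516  0.8966 -1.58  ] gap 0.05509230835278949
```

View pics/t1.png

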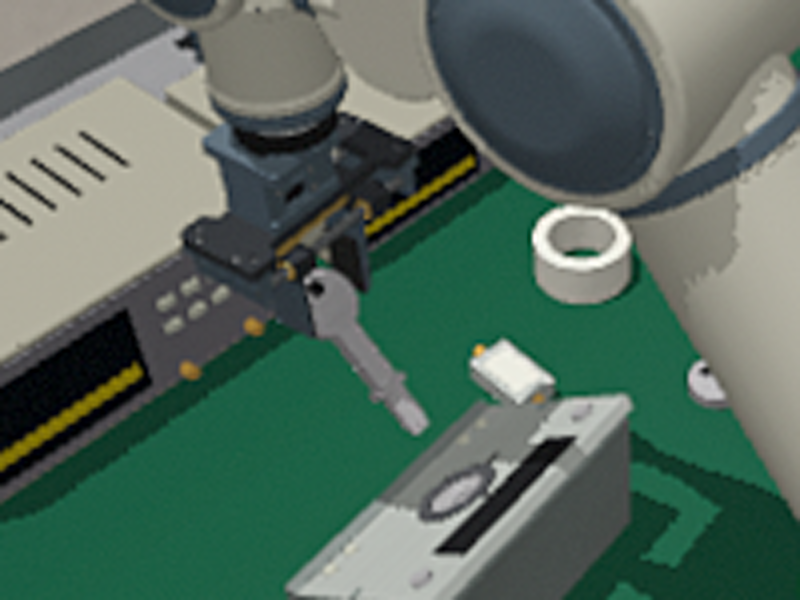

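The bounces worked: the key now hangs much steeper, bow about (330,300) and tip about (415,428) in the crop. I'll compute the tilt and the pre-insert shift.

```bash
python3 - <<'E'
from tilt import *
c0=arm.get_calibration('side'); c=dict(R=np.array(c0['R']),t=np.array(c0['t']),cx=c0['cx'],cy=c0['cy'],f=192/np.tan(np.radians(c0['fov_y'])/2))
X,R,s=tool(); X=np.array([.6993,.1735,.2595]); R=Ro.from_euler('xyz',[np.pi,0,.110]).as_matrix()
B=X+R@[-.002,0,-.003]; e=R[:,0]
u,v=proj(c,B)[0].astype(int); tip=np.array([415,428])/4-.4+[u-80,v-75]; bow=np.array([333,303])/4-.4+[u-80,v-75]
nrm=np.array([-e[1],e[0],0]); pt=[]
for q in (tip,bow):
    o,r=ray(c,*q); r=r[0]; P=o+r*(((B-o)@nrm)/(r@nrm)); D=P-B; pt.append(P); print(P,D@e,D[2])
D=pt[0]-pt[1]; print('tilt tip-bow',np.degrees(np.arctan2(-D[2],-D@e)),np.linalg.norm(D)); D=pt[0]-B; print('tilt tip-B',np.degrees(np.arctan2(-D[2],-D@e)),np.linalg.norm(D))
E
```

```text
[0.6149 0.1642 0.1669] -0.08287151473102868 -0.09564562192989295
[0.6839 0.1718 0.2702] -0.013497135848401757 0.007683553259244025
tilt tip-bow 56.122905535994065 0.12445771527156374
tilt tip-B 49.09292386979068 0.12655343910052827
```

```bash
python3 -m crank '[[[-1.0,-0.1,1.4],0,1],[[-1.1,-0.1,1.4],0,1],[[-1.0,-0.1,1.4],0,1],[[0,0,0],0,1],[[0,0,0],0,1]]'; python3 - <<'E'
from tilt import *
c=tilt('pics/t2.png')
p,d,c=cam('wrist'); X,R,s=tool()
K=np.array([.576,.163,.111]); B=X+R@[-.002,0,-.003]
for th in (50,55): 
    T=B+.128*(-R[:,0]*np.cos(np.radians(th))+R[:,2]*np.sin(np.radians(th))); print(th,T,'wrist px',proj(c,T))
print('K px',proj(c,K))
a=cv2.imread('pics/t2.png'); cv2.imwrite('pics/t3.png',np.vstack([cv2.resize(a[150:550,200:700],(600,300),interpolation=cv2.INTER_CUBIC)[:, :],cv2.resize(p[150:330,130:400],(600,300),interpolation=cv2.INTER_CUBIC)]))
E
```

```text
time: 7.98
tool_pos: [0.6706, 0.1744, 0.2215]
tool_rot: [-3.142, -0.002, 0.109]
contact_force: [0.5, -0.5, -1.5]
finger_gap: 0.055
grip_force: 30.0
TCP [0.6705 0.1745 0.2213] rot [-3.1415 -0.0018  0.1095] tilts [36. 37. 38. 39. 40. 41. 42. 43. 44. 45. 46. 47. 48. 49. 50. 51. 52. 53.
 54. 55. 56. 57. 58. 59. 60. 61.] 28.0 F [-0.1651  0.0609 -2.579 ] gap 0.05521442637432344
50 [0.5868 0.1653 0.126 ] wrist px [[251.7533 265.2069]]
55 [0.5956 0.1663 0.1192] wrist px [[251.7478 254.8536]]
K px [[252.748  267.2856]]
```

View pics/t3.png

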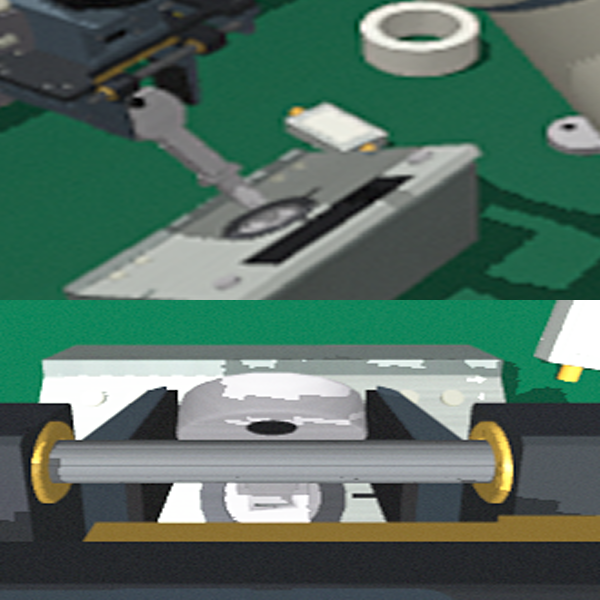

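```bash
python3 - <<'E'
from tilt import *
p,d,c=cam('side'); X,R,s=tool(); B=X+R@[-.002,0,-.003]; K=np.array([.576,.163,.111])
kp=proj(c,K)[0]; x0,y0=int(kp[0])-40,int(kp[1])-45; S=9
a=cv2.resize(p[y0:y0+65,x0:x0+70],None,fx=S,fy=S,interpolation=cv2.INTER_CUBIC)
print('K',(kp-[x0,y0]+.5)*S)
for th in (48,50,52,54,56,58):
    T=B+.128*(-R[:,0]*np.cos(np.radians(th))+R[:,2]*np.sin(np.radians(th))); print(th,(proj(c,T)[0]-[x0,y0]+.5)*S)
cv2.imwrite('pics/z1.png',a)
E
```

```text
K [368.7915 411.4622]
48 [346.834  374.3256]
50 [340.4583 375.4289]
52 [333.876  376.2014]
54 [327.096  376.6446]
56 [320.1269 376.7606]
58 [312.9778 376.5518]
```

View pics/z1.png

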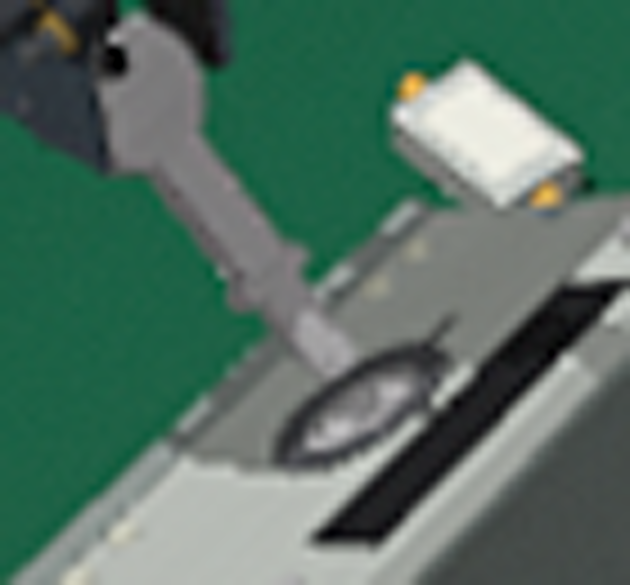

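The key is lined up: tip about (338,367), keyhole centre about (367,408), tilt about 50°. The tip is about 18 mm above the face, along the lock axis.

```bash
python3 -m crank '[[[-0.41,0,0.41],0,1],[[-0.33,0,0.47],0,1],[[-0.33,0,0.47],0,1],[[-0.33,0,0.47],0,1],[[0,0,0],0,1]]'; python3 -c "
from tilt import *
tilt()"
```

```text
time: 8.75
tool_pos: [0.6586, 0.1735, 0.2039]
tool_rot: [-3.141, -0.008, 0.11]
contact_force: [10.6, 1.1, 9.4]
finger_gap: 0.0549
grip_force: 30.0
TCP [0.6585 0.1735 0.204 ] rot [-3.1413 -0.0078  0.1097] tilts [34. 35. 36. 37. 38. 39. 40. 41. 42. 43. 44. 45. 46. 47. 48. 49. 50. 51.
 52. 53. 54. 55. 56. 57. 58. 59. 60. 67.] 28.0 F [10.4264  1.6788  8.5813] gap 0.05507236112284284
```

```bash
python3 -m crank '[[[0.12,0,0.09],0,1],[[0,0,0],0,1]]'; python3 -m crank '[[[0.12,0,0.09],0,1],[[0,0,0],0,1]]';python3 -m crank '[[[0.12,0,0.09],0,1],[[0,0,0],0,1]]'; python3 - <<'E'
from tilt import *
X,R,s=tool()
# blade edges in wrist image: dump small crop numerically compact
p,d,c=cam('wrist'); print(s['contact_force'],s['ft_torque'])
K=np.array([.576,.163,.112]); print(proj(c,K))
p2,d2,c2=cam('side'); B=X+R@[-.002,0,-.003]; kp=proj(c2,K)[0]; x0,y0=int(kp[0])-40,int(kp[1])-45
a=cv2.resize(p2[y0:y0+65,x0:x0+70],(630,585),interpolation=cv2.INTER_CUBIC); cv2.imwrite('pics/z2.png',a)
k0=proj(c,K)[0].astype(int); b=cv2.resize(p[k0[1]-45:k0[1]+25,k0[0]-50:k0[0]+50],(800,560),interpolation=cv2.INTER_CUBIC)
cv2.imwrite('pics/z3.png',np.hstack([cv2.resize(a,(400,371)),cv2.resize(b,(400,371))]))
E
```

```text
time: 9.05
tool_pos: [0.6596, 0.1736, 0.2029]
tool_rot: [-3.141, -0.007, 0.11]
contact_force: [10.8, 1.5, 9.5]
finger_gap: 0.0551
grip_force: 30.0
time: 9.3
tool_pos: [0.6607, 0.1737, 0.2019]
tool_rot: [-3.141, -0.007, 0.11]
contact_force: [9.7, 1.0, 9.0]
finger_gap: 0.0551
grip_force: 30.0
time: 9.55
tool_pos: [0.6617, 0.1738, 0.2009]
tool_rot: [-3.141, -0.007, 0.11]
contact_force: [9.0, 1.6, 10.0]
finger_gap: 0.0551
grip_force: 30.0
[ 8.9847  1.5971 10.0364] [ 0.2283 -1.6596  0.0404]
[[253.0858 270.5922]]
```

View pics/z3.png

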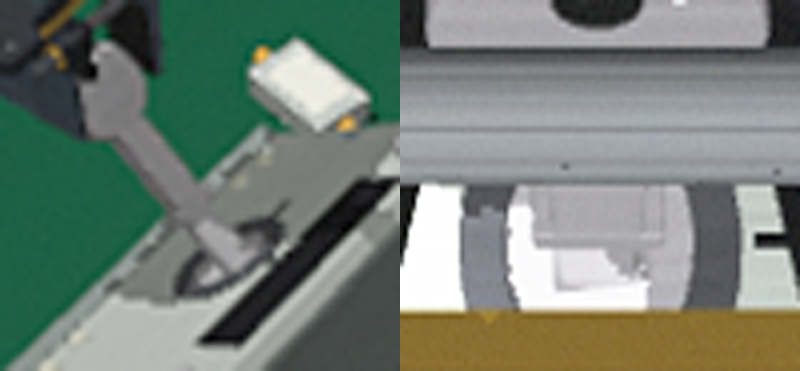

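The right panel shows the key laterally centred on the slot (both at about x=600), with the slot's upslope part (y 248 to 290) still open below the collar. So the tip is resting downslope of the slot. I'll back off, shift upslope and probe again.

```bash
python3 -m crank '[[[0.23,0,-0.33],0,1],[[-0.57,0,-0.4],0,1],[[0,0,0],0,1]]'; python3 -m crank '[[[-0.2,0,0.28],0,1],[[0,0,0],0,1]]'; python3 -m crank '[[[-0.2,0,0.28],0,1],[[0,0,0],0,1]]'
```

```text
time: 10.02
tool_pos: [0.6557, 0.1732, 0.2071]
tool_rot: [-3.141, -0.001, 0.11]
contact_force: [4.7, 0.7, 1.0]
finger_gap: 0.055
grip_force: 30.0
time: 10.28
tool_pos: [0.6566, 0.1733, 0.2057]
tool_rot: [-3.141, -0.007, 0.11]
contact_force: [11.7, 1.2, 12.4]
finger_gap: 0.055
grip_force: 30.0
time: 10.52
tool_pos: [0.6572, 0.1734, 0.2048]
tool_rot: [-3.141, -0.014, 0.11]
contact_force: [20.6, 2.4, 22.0]
finger_gap: 0.0551
grip_force: 30.0
```

```bash
python3 - <<'E'
from tilt import *
np.set_printoptions(linewidth=250)
X,R,s=tool(); p,d,c=cam('wrist'); g=cv2.cvtColor(p,cv2.COLOR_BGR2GRAY)
print(X,s['tool_rot'],s['contact_force']); K=np.array([.576,.163,.112]); print(proj(c,K))
print('cols 226..282'); 
for r in range(258,288): print(r,' '.join('%3d'%x for x in g[r,228:282:2]))
print((d[258:288:2,236:270:4]*1000).astype(int))
E
```

```text
[0.6572 0.1734 0.2048] [-3.141  -0.0138  0.1096] [20.6393  2.3937 21.9746]
[[253.1662 265.7848]]
cols 226..282
258 138 134 136 135 135 139 134 134 138 133 137 136 136 137 135 105 124 133 136 134 135 138 134 131 139 137 138
259 115 112 117 125 122 125 120 122 126 122 121 122 121 124 122 122 125 123 121 124 120 124 105 117 108 110 112
260  82 136 185 182 164 176 165 171 172 170 173 168 170 170 170 170 169 165 171 178 164 186 184 183  92  87  88
261  87 152 179 182 164 175 167 167 171 168 166 170 167 168 168 167 166 168 169 174 162 182 180 184 100  89  92
262  86 158 181 180 166 175 159 169 168 169 166 168 165 165 166 168 163 165 166 176 163 177 179 184 101  89  92
263  81 157 179 181 167 174 159 168 170 166 164 168 168 164 163 166 165 165 164 176 160 181 181 180 117  87  88
264  78 164 179 182 165 168 158 168 166 165 165 167 169 165 166 166 166 164 165 171 160 178 181 187 134  85  87
265  86 175 199 200 162 167 168 161 167 169 166 168 170 168 167 168 162 163 159 170 161 182 181 185 102  86  86
266 125 244 255 255 174 173 171 166 171 168 167 169 167 167 166 165 164 165 163 172 165 185 1
[... 2256 characters left out ...]
18
287 128 131 130 119 110 112 110 110 110 111 111 111 109 109 110 111 112 108 109 111 109 111 108 109 119 132 117
[[ 82  81  82  82  82  82  82  81  83]
 [248 227 225 225 224 224 225 248 294]
 [248 247 230 230 230 230 231 248 293]
 [247 246 235 236 236 236 236 246 246]
 [245 245 241 240 240 241 240 246 246]
 [247 247 246 246 247 246 246 247 290]
 [290 290 264 264 265 264 263 290 291]
 [289 289 270 270 271 271 271 290 288]
 [288 287 278 277 277 277 277 288 288]
 [287 288 286 287 288 288 288 289 287]
 [288 288 287 286 287 287 287 288 286]
 [287 285 286 286 286 286 286 286 285]
 [284 287 287 286 285 285 285 285 286]
 [ 73  73  75  75  74  73  74  74  73]
 [ 72  73  71  74  72  72  74  72  72]]
```

```bash
cat > wr.py <<'E'
from tilt import *
n=np.array([.5736*.9938,.5736*.1115,.8192]); u=np.array([-.8192*.9938,-.8192*.1115,.5736]); K=np.array([.5755,.163,.1129]); yv=np.array([-.1115,.9938,0])
def look(rows=range(260,283,1),col=252,pr=True):
    X,R,s=tool(); p,d,c=cam('wrist'); P=bydepth(c,[col]*len(rows),list(rows),[d[r,col] for r in rows])-K
    q=np.c_[P@u,P@n]*1000
    if pr: print('TCP',X,'F',s['contact_force']); print(np.c_[list(rows),q,].round(1).tolist())
    return q,p,d,c
E
python3 - <<'E'
from wr import *
import pickle
look()
p,d,c=pickle.load(open('w2.pkl','rb'))
uu,vv=np.meshgrid(np.arange(225,285),np.arange(50,110)); uu,vv=uu.ravel(),vv.ravel(); P=bydepth(c,uu,vv,d[vv,uu])-K
a,b,h=P@u*1000,P@yv*1000,P@n*1000
m=(h<-6); print('slot deep px',m.sum(),'u',a[m].min(),a[m].max(),'y',b[m].min(),b[m].max(),'h',h[m].min())
m=(h>2.5)&(np.hypot(a,b)<50); print('ring',m.sum(),'u',a[m].min(),a[m].max(),a[m].mean(),'y',b[m].min(),b[m].max(),b[m].mean(), 'plug h',np.median(h[(np.hypot(a,b)<22)&(h>-3)]))
E
```

```text
TCP [0.6572 0.1734 0.2048] F [20.3656  2.8018 21.6865]
[[260.0, 2.4, 70.0], [261.0, 3.0, 68.7], [262.0, 3.5, 65.5], [263.0, 3.7, 60.6], [264.0, 4.3, 58.6], [265.0, 4.6, 54.4], [266.0, 5.1, 51.1], [267.0, 5.7, 48.7], [268.0, 6.2, 45.1], [269.0, 6.9, 43.3], [270.0, 6.2, 27.0], [271.0, 6.7, 22.5], [272.0, 7.4, 19.3], [273.0, 8.0, 15.9], [274.0, 8.6, 11.2], [275.0, 8.7, 0.4], [276.0, 9.7, -0.0], [277.0, 10.6, -0.6], [278.0, 11.7, -0.7], [279.0, 12.6, -1.5], [280.0, 33.1, 300.9], [281.0, 14.7, -0.1], [282.0, 15.6, -1.6]]
slot deep px 81 u -9.140265850802496 -5.675262113639098 y -8.63866902036757 11.026217364467415 h -16.845147829523867
ring 1092 u -38.06943565482586 45.81635987629685 0.9481630449777335 y -36.219051440373995 37.74616735961308 0.7590090932522963 plug h -0.2468736211225732
```

Depth from the wrist camera shows the blade's upper side at u of about +9 mm near the face, so the tip is wedged on the slot's upslope chamfer, leaning about 9° off the lock axis. I'll swing the bow about the stuck tip to square the key, then measure again.

```bash
python3 -m crank '[[[-0.31,0,-0.36],0,1],[[-0.31,0,-0.36],0,1],[[-0.31,0,-0.36],0,1],[[-0.31,0,-0.36],0,1],[[0,0,0],0,1]]'; python3 - <<'E'
from wr import *
look(range(258,284))
E
```

```text
time: 11.25
tool_pos: [0.6413, 0.1716, 0.217]
tool_rot: [-3.141, -0.005, 0.11]
contact_force: [9.4, 1.4, 9.3]
finger_gap: 0.0548
grip_force: 30.0
TCP [0.6413 0.1716 0.217 ] F [9.4333 1.4289 9.3443]
[[258.0, 40.6, 217.3], [259.0, 40.9, 217.1], [260.0, 14.1, -0.2], [261.0, 15.2, -0.1], [262.0, 16.1, -1.1], [263.0, 17.4, 0.7], [264.0, 18.4, 0.3], [265.0, 19.4, 0.1], [266.0, 20.4, -0.4], [267.0, 21.3, -2.1], [268.0, 22.7, 1.4], [269.0, 23.9, 3.2], [270.0, 25.0, 4.2], [271.0, 26.1, 5.8], [272.0, 26.9, 3.3], [273.0, 28.0, 3.6], [274.0, 29.0, 3.9], [275.0, 30.0, 4.3], [276.0, 31.0, 3.6], [277.0, 32.1, 5.4], [278.0, 33.0, 3.1], [279.0, 34.0, 4.2], [280.0, 35.0, 3.2], [281.0, 35.9, 2.4], [282.0, 36.8, -0.0], [283.0, 37.9, 2.0]]
```

```bash
python3 -m crank '[[[0.29,0,-0.41],0,1],[[0.43,0,0.3],0,1],[[0,0,0],0,1]]'; python3 -m crank '[[[-0.29,0,0.41],0,1],[[-0.17,0,0.25],0,1],[[0,0,0],0,1]]'; python3 -m crank '[[[-0.17,0,0.25],0,1],[[-0.17,0,0.25],0,1],[[0,0,0],0,1]]'
```

```text
time: 11.68
tool_pos: [0.6462, 0.172, 0.2153]
tool_rot: [3.142, 0.002, 0.11]
contact_force: [-0.8, -0.5, -2.7]
finger_gap: 0.0554
grip_force: 30.0
time: 12.05
tool_pos: [0.6463, 0.1721, 0.213]
tool_rot: [-3.141, -0.011, 0.11]
contact_force: [15.7, 1.8, 18.4]
finger_gap: 0.0551
grip_force: 30.0
time: 12.42
tool_pos: [0.646, 0.1721, 0.2103]
tool_rot: [-3.141, -0.019, 0.11]
contact_force: [25.2, 2.5, 30.3]
finger_gap: 0.055
grip_force: 30.0
```

```bash
cat >> wr.py <<'E'
def side(pr=True):
    p,d,c=cam('side'); kp=proj(c,K)[0].astype(int)
    vv,uu=np.mgrid[kp[1]-75:kp[1]+30,kp[0]-60:kp[0]+45]; uu,vv=uu.ravel(),vv.ravel(); ok=d[vv,uu]>0; uu,vv=uu[ok],vv[ok]
    P=bydepth(c,uu,vv,d[vv,uu])-K; a,b,h=P@u*1000,P@yv*1000,P@n*1000
    rgb=p[vv,uu].astype(int); sat=rgb.max(1)-rgb.min(1)
    return a,b,h,rgb,sat
E
python3 - <<'E'
from wr import *
a,b,h,rgb,sat=side()
r=np.hypot(a,b)
f=(abs(h)<12)&(r>45)&(r<90); A=np.c_[a[f],b[f],np.ones(f.sum())]; k=np.linalg.lstsq(A,h[f],rcond=None)[0]; rs=h[f]-A@k; g=abs(rs)<3; k=np.linalg.lstsq(A[g],h[f][g],rcond=None)[0]; print('face fit h=',k,g.sum())
dark=(rgb.max(1)<125)&(abs(h-4)<6)&(r<45)&(sat<25); print('ring',dark.sum(),a[dark].min(),a[dark].max(),b[dark].min(),b[dark].max())
for lo in range(-2,120,6):
    m=(h>=lo)&(h<lo+6)&(abs(a)<32)&(abs(b)<36)&(sat<30)&(rgb.max(1)>70)
    if m.sum(): print(lo,m.sum(),'u min/med/max',a[m].min().round(1),np.median(a[m]).round(1),a[m].max().round(1),'y',b[m].min().round(1),b[m].max().round(1))
print(arm.get_state()['contact_force'])
E
```

```text
face fit h= [ 0.0066  0.0011 -0.711 ] 595
ring 129 -38.915189181583216 44.81965196567457 -42.18995986889187 39.730989179608095
-2 82 u min/med/max -29.1 13.6 31.8 y -31.6 35.9
4 13 u min/med/max -22.3 6.9 29.6 y -5.1 31.4
10 9 u min/med/max 1.4 5.2 6.8 y -7.5 13.0
16 12 u min/med/max -3.0 4.5 7.9 y -6.3 12.0
22 11 u min/med/max -2.4 5.8 9.2 y -5.7 14.0
28 11 u min/med/max -2.3 2.7 8.3 y -7.2 11.8
34 11 u min/med/max -4.4 4.3 7.7 y -8.7 17.8
40 17 u min/med/max -7.3 6.7 10.3 y -9.9 18.9
46 15 u min/med/max -8.6 5.1 8.4 y -10.1 16.9
52 12 u min/med/max -4.9 5.3 10.1 y -6.0 13.9
58 13 u min/med/max -6.6 4.4 8.4 y -7.0 12.9
64 13 u min/med/max -3.8 5.4 7.6 y -5.8 13.9
70 13 u min/med/max -9.9 3.8 6.2 y -4.9 14.0
76 14 u min/med/max 0.8 3.8 7.0 y -7.6 13.7
82 13 u min/med/max -10.7 1.7 5.4 y -6.2 14.2
88 11 u min/med/max -5.4 2.6 8.4 y -5.3 12.5
94 14 u min/med/max -8.0 1.9 8.0 y -6.0 13.2
100 14 u min/med/max -3.9 2.5 6.9 y -9.7 14.6
106 18 u min/med/max -2.1 0.8 5.7 y -14.9 20.6
112 23 u min/med/max -2.0 2.4 5.6 y -25.3 20.3
118 22 u min/med/max -2.3 1.6 4.5 y -22.8 18.9
[25.3021  1.4098 29.9027]
```

```bash
python3 - <<'E'
from wr import *
import pickle
from scipy.optimize import least_squares
for fn,win in (('side.pkl',None),('s2.pkl',None),('w2.pkl',None)):
    p,d,c=pickle.load(open(fn,'rb')); kp=proj(c,K)[0].astype(int); S=4; W=26 if fn!='w2.pkl' else 50
    x0,y0=kp-W; crop=cv2.resize(p[y0:kp[1]+W,x0:kp[0]+W],None,fx=S,fy=S,interpolation=cv2.INTER_CUBIC)
    mx=crop.max(2); sat=mx.astype(int)-crop.min(2)
    m=((mx<140)&(mx>50)&(sat<40)).astype(np.uint8)
    m=cv2.morphologyEx(m,cv2.MORPH_OPEN,np.ones((7,7),np.uint8))
    nn,l,st,ce=cv2.connectedComponentsWithStats(m); 
    # component closest to center
    cc=[(np.hypot(*(ce[i]-W*S)),i) for i in range(1,nn) if st[i,4]>300]; print(fn,[(round(q,1),st[i].tolist()) for q,i in cc][:5])
    i=min(cc)[1]; cs,_=cv2.findContours((l==i).astype(np.uint8),cv2.RETR_EXTERNAL,cv2.CHAIN_APPROX_NONE); q=cs[0][:,0,:]/S+[x0,y0]-.4
    o,r=ray(c,q[:,0],q[:,1]); P0=K+n*.004; P=o+r*(((P0-o)@n)/(r@n))[:,None]-K; ab=np.c_[P@u,P@yv]*1000
    f=lambda z:np.hypot(ab[:,0]-z[0],ab[:,1]-z[1])-z[2]
    s=least_squares(f,[0,0,37],loss='soft_l1'); print('ring centre u,y,R',s.x.round(2),'rms',np.sqrt(np.mean(s.fun**2)).round(2))
E
```

```text
side.pkl [(np.float64(4.9), [66, 79, 78, 60, 1837]), (np.float64(96.9), [110, 103, 98, 105, 5504])]
ring centre u,y,R [ 2.43  3.56 38.69] rms 2.35
s2.pkl [(np.float64(128.1), [168, 0, 40, 29, 754]), (np.float64(24.1), [99, 80, 45, 33, 706]), (np.float64(97.4), [111, 104, 97, 104, 5401]), (np.float64(30.0), [67, 112, 45, 26, 611])]
ring centre u,y,R [ 3.93  3.94 35.81] rms 7.92
w2.pkl [(np.float64(1.2), [91, 109, 221, 179, 18077])]
ring centre u,y,R [ 0.4   0.38 37.41] rms 0.48
```

```bash
python3 - <<'E'
from wr import *
X,R,s=tool(); p,d,c=cam('wrist'); print(X,s['contact_force'])
vv,uu=np.mgrid[150:285,215:290]; uu,vv=uu.ravel(),vv.ravel(); P=bydepth(c,uu,vv,d[vv,uu])-K; a,b,h=P@u*1000,P@yv*1000,P@n*1000
for r in range(150,285,3):
    m=(vv==r)&(abs(uu-252)<8)&(h<175); m2=(vv==r)&(h>5)&(h<165)
    if m.sum() : print(r,'u',np.median(a[m]).round(1),'n',np.median(h[m]).round(1),'| y',(b[m2].min().round(1),b[m2].max().round(1)) if m2.sum() else '')
E
```

```text
[0.646  0.1721 0.2103] [25.3021  1.4098 29.9027]
150 u -149.3 n -30.5 | y 
153 u -145.9 n -33.0 | y 
156 u -142.6 n -35.6 | y 
159 u -139.2 n -38.1 | y 
162 u -135.6 n -40.1 | y 
165 u -124.0 n -27.1 | y 
168 u -107.6 n -3.9 | y 
171 u -98.0 n 7.2 | y (np.float64(-43.4), np.float64(45.4))
174 u -95.3 n 4.5 | y (np.float64(-35.0), np.float64(44.0))
177 u -92.3 n 2.4 | y 
180 u -89.5 n -0.2 | y 
183 u -85.7 n -0.3 | y 
186 u -81.6 n -0.2 | y 
189 u -77.7 n -0.0 | y 
192 u -11.8 n 154.1 | y (np.float64(-12.0), np.float64(13.9))
195 u -9.9 n 154.2 | y (np.float64(-17.1), np.float64(19.6))
198 u -8.3 n 153.8 | y (np.float64(-20.6), np.float64(23.3))
201 u -6.1 n 154.7 | y (np.float64(-21.8), np.float64(23.5))
204 u -4.3 n 154.6 | y (np.float64(-21.6), np.float64(23.6))
207 u -2.6 n 154.6 | y (np.float64(-21.5), np.float64(23.3))
210 u -0.8 n 154.7 | y (np.float64(-21.5), np.float64(23.4))
213 u 1.0 n 154.6 | y (np.float64(-21.3), np.float64(23.0))
216 u 2.0 n 152.4 | y (np.float64(-20.8), np.float64(23.0))
219 u 2.3 n 147.3 | y (np.float64(-21.0), np.float64(22.8))
222 u 2.9 n 143.3 | y (np.float64(-20.9), np.float64(23.0))
225 u 3.3 n 137.8 | y (np.float64(-21.7), np.float64(23.6))
228 u 3.4 n 131.1 | y (np.float64(-22.3), np.float64(24.2))
231 u 3.8 n 124.8 | y (np.float64(-23.2), np.float64(25.4))
261 u 8.4 n 17.0 | y (np.float64(-7.0), np.float64(10.2))
264 u 9.2 n -0.2 | y (np.float64(-25.2), np.float64(-25.2))
267 u 12.3 n -0.2 | y 
270 u 15.4 n -0.3 | y 
273 u 18.5 n -0.3 | y (np.float64(19.9), np.float64(26.1))
276 u 21.5 n -0.1 | y (np.float64(-17.4), np.float64(-17.4))
279 u 24.9 n 3.9 | y (np.float64(-11.2), np.float64(-11.2))
282 u 27.8 n 3.7 | y
```

The wrist depth is precise: tip at u=+4.7 mm, n=-1.4 mm, so it is still on the upslope chamfer with a 4° lean and no lateral error. I'll lift clear and shift 5 mm downslope.

```bash
cat >> wr.py <<'E'
def key():
    X,R,s=tool(); p,d,c=cam('wrist'); vv,uu=np.mgrid[170:285,244:261]; uu,vv=uu.ravel(),vv.ravel(); g=d[vv,uu]>.1; uu,vv=uu[g],vv[g]
    P=bydepth(c,uu,vv,d[vv,uu])-K; a,b,h=P@u*1000,P@yv*1000,P@n*1000
    print('TCP',X,'F',s['contact_force'].round(1),'uB/nB tcp',[round(float(((X-K)@q)*1000),1) for q in (u,n)])
    last=None
    for r in range(172,285,3):
        m=vv==r
        if m.sum():
            t=(np.median(a[m]).round(1),np.median(h[m]).round(1))
            if 5<t[1]<175 and abs(t[0])<45 : print(r,*t,end='; ')
    print()
E
python3 -m crank '[[[0.4,0,-0.58],0,1],[[0.4,0,-0.57],0,1],[[0.41,0,0.29],0,1],[[0,0,0],0,1]]'; python3 -c "
from wr import *
key()"
```

```text
time: 13.02
tool_pos: [0.6502, 0.1725, 0.2122]
tool_rot: [3.141, 0.002, 0.11]
contact_force: [0.4, -1.0, -1.6]
finger_gap: 0.0552
grip_force: 30.0
TCP [0.6502 0.1725 0.2122] F [ 0.4 -1.  -1.6] uB/nB tcp [-4.7, 124.6]
193 -14.4 157.4; 196 -12.4 158.0; 199 -10.6 157.8; 202 -8.8 157.9; 205 -7.0 157.8; 208 -5.1 158.3; 211 -3.4 158.2; 214 -1.6 158.3; 217 -0.4 156.6; 220 0.0 151.7; 223 0.5 146.7; 226 1.0 141.1; 229 1.2 133.7; 232 1.6 126.7;
```

```bash
python3 -m crank '[[[0.16,0,0.11],0,1],[[-0.23,0,0.33],0,1],[[-0.23,0,0.33],0,1],[[0,0,0],0,1]]'; python3 -c "
from wr import *
key()"
```

```text
time: 13.58
tool_pos: [0.6472, 0.1722, 0.2053]
tool_rot: [3.142, 0.001, 0.11]
contact_force: [-0.2, 0.0, -2.2]
finger_gap: 0.0554
grip_force: 30.0
TCP [0.6472 0.1722 0.2053] F [-0.2  0.  -2.2] uB/nB tcp [-6.2, 117.2]
193 -15.9 150.0; 196 -13.9 150.4; 199 -12.1 150.4; 202 -10.2 150.6; 205 -8.5 150.3; 208 -6.6 150.7; 211 -4.7 151.2; 214 -3.1 150.7; 217 -1.8 149.3; 220 -1.3 144.6; 223 -0.9 139.2; 226 -0.6 133.2; 229 -0.4 126.1; 232 0.2 119.6;
```

The tip is now in the slot, 5 mm deep with no contact force. I'll push in while straightening the key.

```bash
python3 -m crank '[[[-0.38,0,0.34],0,1],[[-0.38,0,0.34],0,1],[[-0.38,0,0.34],0,1],[[0,0,0],0,1]]'; python3 -c "
from wr import *
key()"
```

```text
time: 14.12
tool_pos: [0.6359, 0.1709, 0.1951]
tool_rot: [3.142, 0.001, 0.11]
contact_force: [0.2, 0.1, -3.4]
finger_gap: 0.0551
grip_force: 30.0
TCP [0.6359 0.1709 0.1951] F [ 0.2  0.1 -3.4] uB/nB tcp [-2.7, 102.3]
193 -12.2 135.4; 196 -10.3 135.6; 199 -8.4 135.8; 202 -6.7 135.6; 205 -4.8 136.0; 208 -3.1 135.9; 211 -1.2 136.1; 214 0.4 135.9; 217 2.1 135.7; 220 2.6 131.2; 223 2.9 125.7; 226 3.2 119.3; 229 3.2 111.5; 232 3.5 103.8;
```

```bash
python3 -m crank '[[[-0.38,0,0.34],0,1],[[-0.38,0,0.34],0,1],[[-0.38,0,0.34],0,1],[[-0.38,0,0.34],0,1],[[0,0,0],0,1]]'; python3 -c "
from wr import *
key()"
```

```text
time: 14.8
tool_pos: [0.6207, 0.1693, 0.1815]
tool_rot: [3.142, 0.001, 0.11]
contact_force: [0.7, -0.3, -2.9]
finger_gap: 0.0556
grip_force: 30.0
TCP [0.6207 0.1693 0.1815] F [ 0.7 -0.3 -2.9] uB/nB tcp [2.0, 82.3]
196 -5.6 115.9; 199 -3.7 116.0; 202 -1.9 116.0; 205 -0.2 115.8; 208 1.7 116.3; 211 3.4 116.0; 214 5.1 116.0; 217 6.8 115.9; 220 8.0 114.1; 223 8.3 108.3; 226 8.2 100.8; 229 8.0 91.6; 232 7.8 82.3;
```

```bash
python3 -m crank '[[[-0.17,0,0.25],0,1],[[-0.17,0,0.25],0,1],[[0,0,0],0,1]]'; python3 -c "
from wr import *
key()"
```

```text
time: 15.22
tool_pos: [0.6216, 0.1694, 0.1798]
tool_rot: [-3.141, -0.009, 0.11]
contact_force: [9.8, 0.8, 17.4]
finger_gap: 0.055
grip_force: 30.0
TCP [0.6216 0.1694 0.1798] F [ 9.8  0.8 17.4] uB/nB tcp [0.2, 81.5]
193 -9.0 114.8; 196 -6.9 115.3; 199 -5.1 115.3; 202 -3.2 115.6; 205 -1.7 115.0; 208 0.2 115.3; 211 1.9 115.1; 214 3.7 115.3; 217 5.4 115.1; 220 6.0 111.2; 223 6.3 105.8; 226 6.3 98.6; 229 6.2 90.6; 232 6.2 82.3;
```

The collar is seated: the bow centre is 87.3 mm out and the push force rises. Now I'll relieve the pressure, open the gripper and go straight up. Joint 6 probably needs the half-turned grasp.

```bash
python3 -m crank '[[[0.1,0,-0.15],0,1],[[0,0,0],0,-1],[[0,0,0],0,-1],[[0,0,0],0,-1],[[0,0,-2],0,-1],[[0,0,-4],0,-1],[[0,0,-2],0,-1],[[0,0,0],0,-1]]'; python3 -c "
from wr import *
key(); s=arm.get_state(); print(s['joint_positions'],s['finger_gap'])
B=K+.0873*n-.001*u; print('bow',B)"
```

```text
time: 16.27
tool_pos: [0.6194, 0.1692, 0.2596]
tool_rot: [-3.141, -0.002, 0.11]
contact_force: [0.4, -0.1, -1.0]
finger_gap: 0.0908
grip_force: 0.0
TCP [0.6194 0.1692 0.2596] F [ 0.4 -0.1 -1. ] uB/nB tcp [47.8, 145.6]
172 -4.5 116.0; 175 -2.2 114.9; 178 -1.5 110.1; 181 -0.9 105.0; 184 -0.6 98.9; 187 -0.3 92.3; 190 -0.0 85.5; 193 0.6 79.1; 196 0.9 71.6; 199 1.4 64.1; 202 1.9 56.2; 205 2.5 48.0; 208 3.1 39.1; 211 3.7 29.8; 214 4.1 19.3; 217 4.8 8.9; 
[0.1737 0.4816 1.2409 0.     1.4187 1.6346] 0.09079061694364433
bow [0.6261 0.1687 0.1838]
```

```bash
python3 -m crank '[[[0,0,0],-0.185,-1],[[0,0,0],-0.185,-1],[[0,0,0],-0.185,-1],[[0,0,0],-0.185,-1],[[0,0,0],-0.185,-1],[[0,0,0],-0.185,-1],[[0,0,0],-0.185,-1],[[0,0,0],-0.185,-1],[[0,0,0],-0.185,-1],[[0,0,0],-0.185,-1],[[0,0,0],-0.185,-1],[[0,0,0],-0.185,-1]]'; python3 -m crank '[[[0,0,0],-0.185,-1],[[0,0,0],-0.185,-1],[[0,0,0],-0.185,-1],[[0,0,0],-0.185,-1],[[0,0,0],-0.185,-1],[[0,0,0],0,-1]]'; python3 -c "
from wr import *
print(go([.6310,.1693,.168],.11+3.1416+.0)); print(arm.get_state()['joint_positions'])"
```

```text
time: 17.82
tool_pos: [0.6181, 0.1689, 0.2566]
tool_rot: [-3.139, -0.001, 2.336]
contact_force: [0.5, -0.7, -0.1]
finger_gap: 0.0914
grip_force: 0.0
time: 18.58
tool_pos: [0.6182, 0.169, 0.2569]
tool_rot: [-3.141, -0.002, -3.029]
contact_force: [1.1, 0.4, -0.3]
finger_gap: 0.0909
grip_force: 0.0
(array([-1.29, -0.11,  8.89]), np.float64(0.0023547826628451674))
[ 0.1737  0.483   1.242  -0.      1.4188 -1.5095]
```

```bash
python3 -m crank '[[[-1.29,-0.1,2],0,-1],[[0,0,2.9],0,-1],[[0,0,2.5],0,-1],[[0,0,1.5],0,-1],[[0,0,0],0,1],[[0,0,0],0,1],[[0,0,0],0,1],[[0,0,0],0,1]]'; python3 -m crank '[[[0,0,0],0.15,1],[[0,0,0],0.15,1],[[0,0,0],0,1]]'; python3 -c "
from wr import *
s=arm.get_state(); print(s['contact_force'],s['ft_torque'],s['joint_positions'])"
```

```text
time: 19.58
tool_pos: [0.6322, 0.1696, 0.1701]
tool_rot: [3.141, 0.001, -3.029]
contact_force: [1.8, 0.9, 1.5]
finger_gap: 0.0546
grip_force: 30.0
time: 19.95
tool_pos: [0.6327, 0.1687, 0.1704]
tool_rot: [-3.141, 0.003, 2.952]
contact_force: [1.5, -4.6, 6.0]
finger_gap: 0.0558
grip_force: 30.0
[ 1.5194 -4.6243  6.0087] [-1.3036 -0.4035  0.2785] [ 0.1703  0.5752  1.3201 -0.0016  1.2442 -1.2107]
```

```bash
python3 -m crank '[[[0,0,0],0.15,1],[[0,0,0],0.15,1],[[0,0,0],0.15,1],[[0,0,0],0,1]]'; python3 - <<'E'
from wr import *
s=arm.get_state(); print(s['contact_force'],s['ft_torque'])
X,R,s=tool(); p,d,c=cam('wrist'); vv,uu=np.mgrid[120:260,190:320]; uu,vv=uu.ravel(),vv.ravel(); g=d[vv,uu]>.1; P=bydepth(c,uu[g],vv[g],d[vv[g],uu[g]])-K
Q=np.c_[P@u,P@yv,P@n]*1000
for lo in (100,60,72,84,92,104):
    m=(Q[:,2]>lo)&(Q[:,2]<lo+8)&(np.hypot(Q[:,0],Q[:,1])<34)
    if m.sum()>20:
        ab=Q[m][:,:2]; mu=ab.mean(0); w,V=np.linalg.eigh(np.cov((ab-mu).T)); a=V[:,1]; print(lo,m.sum(),mu.round(1),'dir',np.degrees(np.arctan2(a[0],a[1])).round(1),np.sqrt(w).round(1))
E
```

```text
time: 20.45
tool_pos: [0.632, 0.1686, 0.1702]
tool_rot: [-3.141, 0.002, 2.502]
contact_force: [-0.9, -6.3, 6.7]
finger_gap: 0.0556
grip_force: 30.0
[-0.9114 -6.2545  6.7256] [-1.4705  0.2592  0.3681]
100 236 [-8.3 22.5] dir 13.0 [3.3 5.9]
60 394 [ 4.  -1.9] dir -38.9 [ 3.2 10.2]
72 838 [ 4.  -1.8] dir -34.1 [ 5.5 15. ]
84 688 [-1.1  7.7] dir -40.9 [ 4.5 15.3]
92 484 [-7.2 16.4] dir -29.8 [2.9 8.9]
104 123 [-5.  27.2] dir 36.7 [1.9 5.7]
```

The lock is turning: the bow plane is already about 38° clockwise. I'll continue to the stop.

```bash
cat > rot.py <<'E'
from wr import *
X,R,s=tool(); print(s['contact_force'].round(1),s['ft_torque'].round(2))
p,d,c=cam('wrist'); vv,uu=np.mgrid[60:330,150:360]; uu,vv=uu.ravel(),vv.ravel(); g=d[vv,uu]>.1; P=bydepth(c,uu[g],vv[g],d[vv[g],uu[g]])-K
Q=np.c_[P@u,P@yv,P@n]*1000
for lo in (40,60,68,76,84,92,100,108):
    m=(Q[:,2]>lo)&(Q[:,2]<lo+8)&(np.hypot(Q[:,0],Q[:,1])<34)
    if m.sum()>20:
        ab=Q[m][:,:2]; mu=ab.mean(0); w,V=np.linalg.eigh(np.cov((ab-mu).T)); a=V[:,1]; print(lo,m.sum(),mu.round(1),'dir',np.degrees(np.arctan2(a[0],a[1])).round(1),np.sqrt(w).round(1))
m=np.hypot(Q[:,0],Q[:,1])<32; print('top n',np.percentile(Q[m&(Q[:,2]<125)][:,2],99))
E
python3 -m crank '[[[0,0,0],0.15,1],[[0,0,0],0.15,1],[[0,0,0],0.15,1],[[0,0,0],0.15,1],[[0,0,0],0.15,1],[[0,0,0],0,1]]'; python3 rot.py;  python3 -m crank '[[[0,0,0],0.1,1],[[0,0,0],0.1,1],[[0,0,0],0,1]]'; python3 rot.py
```

```text
time: 21.25
tool_pos: [0.6321, 0.1694, 0.1703]
tool_rot: [3.14, 0.0, 1.752]
contact_force: [-0.6, -0.4, 5.4]
finger_gap: 0.0519
grip_force: 30.0
[-0.6 -0.4  5.4] [-0.31  0.23 -0.02]
40 67 [-2.2  7.2] dir -41.0 [0.4 2.5]
60 302 [3.  3.8] dir -98.9 [6.3 7.2]
68 471 [3.2 7.1] dir -92.7 [ 6.6 11.4]
76 545 [2.4 7.5] dir -77.1 [ 8.6 14.5]
84 621 [2.9 3.2] dir -53.0 [ 9.4 17.8]
92 661 [0.4 0.4] dir -48.7 [ 6.8 19.8]
100 742 [-3.7 -0.9] dir -43.1 [ 3.7 19. ]
108 962 [-5.1 -5. ] dir -38.3 [ 4.9 15. ]
top n 122.33763111351352
time: 21.68
tool_pos: [0.6326, 0.1694, 0.1706]
tool_rot: [3.139, 0.0, 1.553]
contact_force: [0.8, -1.2, 8.3]
finger_gap: 0.0495
grip_force: 30.0
[ 0.8 -1.2  8.3] [-0.56  0.11  0.18]
40 22 [-4.3  8.4] dir -48.9 [0.3 1.4]
60 207 [0.2 4.3] dir -39.1 [4.5 5.8]
68 402 [1.1 9.4] dir -108.1 [ 6.8 10.1]
76 516 [2.5 7.9] dir -73.2 [10.2 14. ]
84 621 [4.  4.1] dir -57.6 [10.4 17.3]
92 673 [3.4 1. ] dir -58.0 [ 9.2 19.3]
100 761 [-2.6 -1.5] dir -50.9 [ 4.8 19. ]
108 1000 [-4.6 -5.3] dir -46.3 [ 5.  14.9]
top n 122.36852195743275
```

```bash
python3 -m crank '[[[0,0,0],0,-1],[[0,0,0],0,-1],[[0,0,0],0,-1],[[0,0,-3],0,-1],[[0,0,-4],0,-1],[[0,0,-3],0,-1],[[0,0,0],0,-1]]'; python3 rot.py; python3 -c "
from wr import *
print(arm.get_state()['joint_positions'])
c=arm.get_calibration('wrist'); R_=np.array(c['R']); print('cam',-R_.T@np.array(c['t']),proj(dict(R=R_,t=np.array(c['t']),cx=c['cx'],cy=c['cy'],f=271.4),[K,K+.115*n]))"
```

```text
time: 22.6
tool_pos: [0.6328, 0.1697, 0.2718]
tool_rot: [3.138, -0.001, 1.555]
contact_force: [-0.5, 0.1, 0.4]
finger_gap: 0.0916
grip_force: 0.0
[-0.5  0.1  0.4] [-0.04 -0.09  0.01]
40 74 [1.3 1.9] dir -30.9 [2.7 6.7]
60 93 [-0.3  3. ] dir -47.3 [0.4 7.6]
68 167 [-1.   3.1] dir -47.6 [ 0.4 12.1]
76 231 [-0.7  1.9] dir -46.8 [ 1.1 15.1]
84 264 [-0.8  0.9] dir -45.4 [ 1.8 16.4]
92 318 [ 0.6 -2. ] dir -42.4 [ 2.8 16.8]
100 367 [-1.  -3.1] dir -42.5 [ 4.2 16.1]
108 609 [-5.5 -3.9] dir -45.8 [ 5.  10.6]
top n 115.85081592335821
[0.1709 0.4925 1.1893 0.     1.4582 0.1869]
cam [0.6314 0.2364 0.4427] [[207.4209 184.8802]
 [263.2478 198.7166]]
```

The key stands at about 47° and is still home (rim at 115.8 mm). The edge grip slipped, so I'll take the bow by its flat faces now.

```bash
python3 -m crank '[[[0,0,0],0.16,-1],[[0,0,0],0.16,-1],[[0,0,0],0.16,-1],[[0,0,0],0.16,-1],[[0,0,0],0.16,-1],[[0,0,0],0,-1]]'; python3 -c "
from wr import *
print(go([.631,.1665,.165],.756))"; python3 rot.py
```

```text
time: 23.4
tool_pos: [0.6313, 0.1694, 0.2681]
tool_rot: [-3.141, 0.002, 0.756]
contact_force: [-0.4, -0.7, 0.3]
finger_gap: 0.091
grip_force: 0.0
(array([-0.2 ,  0.2 , 10.31]), np.float64(-0.0004538329257544049))
[-0.4 -0.7  0.3] [-0.06 -0.03  0.02]
40 55 [1.2 2.7] dir -35.5 [1.9 6.4]
60 66 [-0.7  3.8] dir -47.3 [0.3 7.7]
68 123 [-1.   3.4] dir -47.6 [ 0.3 11.9]
76 174 [-0.8  2.3] dir -47.0 [ 1.  14.8]
84 196 [-1.1  1.5] dir -45.4 [ 1.8 16.6]
92 252 [ 0.6 -2.3] dir -41.5 [ 3.1 17.2]
100 349 [-1.5 -3.7] dir -43.6 [ 4.7 17.1]
108 657 [-6.4 -4. ] dir -46.6 [ 5.  10.8]
top n 116.21972257188057
```

```bash
python3 -m crank '[[[-0.2,0.2,3],0,-1],[[0,0,3],0,-1],[[0,0,2.8],0,-1],[[0,0,1.5],0,-1],[[0,0,0],0,1],[[0,0,0],0,1],[[0,0,0],0,1],[[0,0,0],0,1],[[0,0,0],0,1],[[0,0,0],0,1]]'; python3 -c "
from wr import *
s=arm.get_state();print(s['ft_torque'])"
```

```text
time: 24.7
tool_pos: [0.6318, 0.1667, 0.1665]
tool_rot: [3.141, -0.0, 0.755]
contact_force: [0.3, 0.1, 0.8]
finger_gap: 0.034
grip_force: 0.1
[-0.0702 -0.0581  0.008 ]
```

```bash
python3 -m crank '[[[0,0,0],0,1],[[0,0,0],0,1],[[0,0,0],0,1]]';  python3 -m crank '[[[0,0,0],0.12,1],[[0,0,0],0.12,1],[[0,0,0],0.12,1],[[0,0,0],0,1]]'; python3 -c "
from wr import *
s=arm.get_state();print(s['ft_torque'])"
```

```text
time: 25.08
tool_pos: [0.6314, 0.1676, 0.1666]
tool_rot: [-3.14, -0.001, 0.755]
contact_force: [-2.9, 6.1, 4.4]
finger_gap: 0.0306
grip_force: 27.2
time: 25.58
tool_pos: [0.6322, 0.168, 0.1672]
tool_rot: [-3.14, -0.002, 0.393]
contact_force: [-1.3, 8.5, 7.2]
finger_gap: 0.0221
grip_force: 29.2
[ 2.2071  0.3938 -0.4127]
```

```bash
python3 -m crank '[[[0,0,0],0.12,1],[[0,0,0],0.12,1],[[0,0,0],0.1,1],[[0,0,0],0,1]]'; python3 -m crank '[[[0,0,0],0.08,1],[[0,0,0],0,1],[[0,0,0],0,1]]'; python3 -c "
from wr import *
s=arm.get_state();print(s['ft_torque'])"
```

```text
time: 26.08
tool_pos: [0.6319, 0.1665, 0.1667]
tool_rot: [3.141, -0.001, 0.055]
contact_force: [-0.3, -1.5, 4.5]
finger_gap: 0.0156
grip_force: 30.0
time: 26.45
tool_pos: [0.6321, 0.1653, 0.1668]
tool_rot: [3.139, -0.001, -0.023]
contact_force: [-0.0, -9.8, 6.3]
finger_gap: 0.0164
grip_force: 30.4
[-2.6998 -0.0194  0.8652]
```

```bash
python3 -m crank '[[[0,0,0],0.06,1],[[0,0,0],0,1]]'; python3 -m crank '[[[0,0,0],-0.12,1],[[0,0,0],-0.02,1],[[0,0,0],0,-1],[[0,0,0],0,-1],[[0,0,0],0,-1],[[0,0,0],0,-1],[[0,0,-4],0,-1],[[0,0,-4],0,-1],[[0,0,-3],0,-1],[[0,0,0],0,-1]]'; python3 rot.py
```

```text
time: 26.7
tool_pos: [0.6324, 0.1655, 0.1669]
tool_rot: [3.14, -0.002, -0.084]
contact_force: [1.3, -8.6, 5.8]
finger_gap: 0.0179
grip_force: 31.2
time: 27.95
tool_pos: [0.6328, 0.1669, 0.2789]
tool_rot: [-3.141, -0.004, 0.055]
contact_force: [0.1, 1.2, -0.3]
finger_gap: 0.0908
grip_force: 0.0
[ 0.1  1.2 -0.3] [-0.05 -0.03  0.01]
84 32 [18.8  0.1] dir -3.1 [0.3 4.7]
92 82 [17.8 -0.4] dir -2.7 [0.9 4.5]
100 146 [ 8.6 -0.6] dir -94.1 [ 4.6 14.3]
108 517 [-4.7 -1.7] dir -93.1 [ 4.6 11.8]
top n 116.98311109396592
```

```bash
cat > rim.py <<'E'
from wr import *
from scipy.optimize import least_squares
p,d,c=cam('wrist'); vv,uu=np.mgrid[60:330,150:360]; uu,vv=uu.ravel(),vv.ravel(); g=d[vv,uu]>.1; P=bydepth(c,uu[g],vv[g],d[vv[g],uu[g]])-K
Q=np.c_[P@u,P@yv,P@n]*1000
m=(abs(Q[:,1]+1.5)<6)&(Q[:,2]>88)&(Q[:,2]<125)&(abs(Q[:,0]+4)<35)
f=lambda z:np.hypot(Q[m,0]-z[0],Q[m,2]-z[1])-28
s=least_squares(f,[-3,88],loss='soft_l1',f_scale=.5); print('bow centre u,n',s.x.round(2),m.sum(),'rms',np.median(abs(s.fun)).round(2))
h=(Q[:,2]>100)&(Q[:,2]<120)&(np.hypot(Q[:,0],Q[:,1])<34)
ab=Q[h][:,:2]; 
for lo in range(-20,20,6):
    q=(ab[:,0]>lo)&(ab[:,0]<lo+6)
    if q.sum()>8: print(lo,q.sum(),'y',np.percentile(ab[q,1],[3,97]).round(1),end=' ')
# plug face nearby
pf=(np.hypot(Q[:,0],Q[:,1])<23)&(abs(Q[:,2])<3); rf=(abs(Q[:,2])<3)&(np.hypot(Q[:,0],Q[:,1])>45); print('\nface n',np.median(Q[rf,2]).round(2),'plug',pf.sum(),np.median(Q[pf,2]).round(2) if pf.sum() else '')
E
python3 rim.py; python3 -c "
from wr import *
print(arm.get_state()['joint_positions'])"
```

```text
bow centre u,n [-8.7  88.25] 685 rms 0.41
-20 83 y [-9.8  5.4] -14 95 y [-9.4  5.5] -8 105 y [-9.1  5.6] -2 117 y [-8.8  5.9] 4 131 y [-8.4  6.3] 10 147 y [-8.   6.9] 16 16 y [-7.4  6. ] 
face n 0.05 plug 523 -0.19
[0.1667 0.4876 1.182  0.0001 1.4724 1.6828]
```

It's at the stop: the bow is about 93° round, and the bow centre is 88.2 mm out (88.0 is fully seated). It leans a little in the slot's play. I'll do one short aligned grip to press it firmly home, then leave.

```bash
python3 -m crank '[[[0,-0.08,4],0,-1],[[0,0,4],0,-1],[[0,0,3],0,-1],[[0,0,0],0,1],[[0,0,0],0,1],[[0,0,0],0,1],[[0,0,0],0,1],[[0,0,0],0,1],[[0,0,0],0,1],[[0,0,0],0,1],[[0,0,0],0,1],[[0,0,0],0,1]]'; python3 -m crank '[[[-0.49,0,-0.34],0,1],[[-0.17,0,0.25],0,1],[[-0.17,0,0.25],0,1],[[-0.17,0,0.25],0,1],[[0,0,0],0.03,1],[[0,0,0],0,1]]'; python3 -c "
from wr import *
s=arm.get_state();print(s['ft_torque'])"
```

```text
time: 29.55
tool_pos: [0.6317, 0.1673, 0.1663]
tool_rot: [3.141, 0.0, 0.055]
contact_force: [0.5, -1.7, -0.2]
finger_gap: 0.0158
grip_force: 30.0
time: 30.3
tool_pos: [0.6268, 0.1669, 0.167]
tool_rot: [-3.141, -0.013, 0.025]
contact_force: [12.7, -5.0, 31.6]
finger_gap: 0.016
grip_force: 30.2
[-1.5944 -2.3033  0.8521]
```

```bash
python3 -m crank '[[[0.29,0,-0.41],0,1],[[0,0,0],0,-1],[[0,0,0],0,-1],[[0,0,0],0,-1],[[0,0,0],0,-1],[[0,0,0],0,-1],[[0,0,-4],0,-1],[[0,0,-4],0,-1],[[0,0,-3],0,-1],[[0,0,-3],0,-1],[[0,0,0],0,-1]]'; python3 rim.py; python3 - <<'E'
from h import *
X,R,s=tool(); print(X,s['contact_force'],s['finger_gap'])
# bystanders moved? compare side image with first one
import pickle
p0,_,_=pickle.load(open('side.pkl','rb')); p,d,c=cam('side'); df=(cv2.absdiff(p,p0).max(2)>40).astype(np.uint8); df=cv2.morphologyEx(df,cv2.MORPH_OPEN,np.ones((3,3)))
n,l,st,ce=cv2.connectedComponentsWithStats(df); print([st[i].tolist() for i in range(1,n) if st[i,4]>25])
E
```

```text
time: 31.68
tool_pos: [0.6255, 0.1672, 0.3088]
tool_rot: [-3.141, -0.004, 0.025]
contact_force: [0.0, 0.7, 0.3]
finger_gap: 0.0911
grip_force: 0.0
bow centre u,n [-7.91 88.19] 529 rms 0.41
-20 63 y [-9.3  6.3] -14 79 y [-8.7  6.5] -8 85 y [-8.3  6.8] -2 96 y [-7.2  7.4] 4 104 y [-6.5  7.9] 10 118 y [-5.9  8.9] 16 32 y [-5.4  8.4] 
face n -0.08 plug 486 -0.18
[0.62485346 0.16711028 0.30706747] [ 0.3191457   1.10290234 -0.06847514] 0.09149162149487028
[[202, 0, 185, 246, 14423], [377, 0, 40, 21, 370], [404, 0, 17, 9, 87], [441, 0, 71, 21, 718], [176, 13, 22, 14, 122], [140, 19, 52, 32, 823], [401, 23, 18, 49, 260], [437, 24, 9, 20, 89], [343, 29, 32, 40, 324], [491, 37, 9, 14, 59], [202, 38, 20, 11, 133], [134, 43, 30, 31, 645], [176, 53, 12, 8, 48], [154, 61, 40, 37, 636], [447, 63, 19, 16, 231], [439, 79, 22, 10, 98], [179, 91, 17, 13, 91], [388, 90, 9, 17, 69], [236, 92, 38, 38, 233], [159, 100, 45, 54, 1056], [428, 103, 23, 14, 158], [194, 130, 8, 6, 38], [196, 142, 9, 10, 63], [184, 178, 16, 19, 194], [383, 181, 34, 20, 296], [213, 183, 33, 20, 282], [355, 197, 30, 43, 596], [424, 197, 9, 11, 44], [199, 198, 6, 7, 32], [416, 234, 36, 87, 1103], [359, 245, 61, 73, 2102], [327, 247, 58, 46, 773], [310, 254, 18, 20, 259], [329, 282, 27, 22, 306], [329, 303, 11, 27, 162], [341, 307, 48, 29, 746], [407, 317, 7, 10, 55], [381, 331, 26, 25, 265]]
```

```bash
python3 -c "
from bench import arm
print(arm.finish_job())"
```

```text
the job is handed in; nothing more can be done
None
```

The flat-bladed key is in the lock, fully home and turned clockwise to its stop. I released it and handed the job in at about 32 s; I never touched the bystanders on purpose, but the final image check couldn't confirm they hadn't moved.

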